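Close the U-tube clamp on its two locating pins

ROBOT

A 7-joint arm with a two-finger parallel gripper is mounted at the origin on a cart in front of the work surface, level with it; the furniture and walls round the work are solid. World frame = base frame: x ahead of the robot, y to its left, z up, the work surface at z = 0. Lengths are in m, angles in rad, forces in N, time in s.
With the tool pointing down it reaches from about 0.425 to 0.8 m from the base axis. Payload 8.3 kg.
Tool frame: the origin (TCP) lies at the very end of the fingers, on their centre line; the grasp point (between the pads) lies 19 mm behind it; x points along the fingers, y is the direction in which the jaws open and shut, and the axes are right-handed (so a half turn about x gives the same grasp; the last joint's range is limited). The gripper opens to 85 mm and grips with 20 to 120 N. Pads are 22 mm wide; open, the fingers measure 114 mm over their backs; the gripper's body (76 mm by 85 mm) begins 54 mm behind the grasp point. The pads swing forward as they close: fully open they stand 13 mm farther back than shut.
Start: joints at [-1.299, 0.383, 0.016, 1.37, -0.006, 1.388, -0.046], TCP at [0.205, 0.59, 0.231] pointing down, gripper open.
Joint ranges: [-2.95, 2.95], [-0.25, 2.06], [-1.52, 1.56], [0.18, 2.33], [-1.44, 4.58], [0.02, 2.06], [-3.01, 3.01]. Speed limits (rad/s): [2.39, 2.39, 3.01, 3.01, 3.14, 3.14, 3.14].

INTERFACE

Orientations are given as a unit quaternion [x, y, z, w].
In Python, from rig import r gives the robot as it stands. The module is installed in compiled form; this text tells all that it offers.
- The arm moves only by the tool move_arm, never from a script. Its argument "motion" is a list of rows, each an object with "translation": the shift along the tool's x, y, z in units of 40 mm (1.0 is 40 mm), a list of three; "yaw": the turn about the tool's x in degrees; "grip": the finger opening in mm, from 0 to 85.4. A call has 1 to 20 rows; each row is the pose to reach, as a shift and turn from the pose commanded when the call began, along the tool's axes at that moment; what a row does not reach only later rows make up. A row lasts 1/12 s, in which the tool goes at most 41.7 mm and 7.16 degrees, less where a joint would pass 70% of its speed; a pose out of reach is approached as far as the arm can. A call with a gripper value outside its range is refused whole. The fingers move at their own pace and stop on an object; the grip force is fixed at half the most. Time passes only in rows, so rows that repeat a pose let the fingers close. It gives the time, the measured TCP pose, the force and the opening at its end, in the units of the state.
- r.sense(): the state, without advancing time (a new reading comes with each control period).
- r.camera(name): name is "side" or "top"; returns a dict with "image" (400x640x3 uint8, red, green, blue), "range_z" (400x640 float32, m along the optical axis (not along the pixel's ray), 0 where there is no reading), "vfov" (degrees; the focal length in pixels is half the picture's height over the tangent of half this angle, whatever the lens; pixels are square), "cx", "cy" (the principal point, pixels), "position" and "rotation" of the camera in the world. Camera axes: x right, y down, z forward; pixel columns grow to the right and rows downward; lengths in m; the calibration is good to about 2 mm. A picture is of the moment at which its call begins.
- r.finish_job(): hands the job in, once; it reports no verdict.
Trained networks look in a picture, given as the dict that the camera call returned (one of the last four; its "shot" number tells which), for a name from the list of things; names that differ only in an ending like _2 or _b are one class to them, and where a whole thing is asked for, a point or a joint stands for the part that bears it (a point fixed in the world has none). Each returns a list of dicts, best first, with "confidence" (0 to 1); they miss things now and then, are a little off and sometimes report something else, mostly with a low value. They report only what shows in the picture. A call takes as long as a camera call.
- r.boxes_of(picture, name): "xy" ([column, row] in pixels, amid what is visible of it).
- r.outline_of(picture, name): "region" (400x640 bool, what is visible of it) and "xy" ([column, row] in pixels, amid what is visible of it).
The state is a dict: "clock": time; "joints": joint angles; "qd": joint speeds; "effort": joint torques, N m; "tcp_pos": TCP position; "ee_rot": TCP orientation; "wrist_force": force on the tool from outside, world axes, zero at the start; "wrist_torque": the same for the moment, N m; "width": opening from 0.0 (shut) to 1.0 (fully open).
Only numpy, scipy, OpenCV 4.12 (cv2) and the standard library are available. Lean on these libraries where they do the work, as an engineer would, in place of code of your own. Each camera call takes 0.05 s, during which the arm holds its last target.

TASK

Lay the copper U-tube in the two V-notches of the clamp base, legs pointing at the stop bar and their ends close up to it, and let go. Then take the green cover plate by its black handle, turn it so that its orange end is at the base's orange end, and lower it level and gently over both locating pins together, keeping hold of it until it lies flush on the base. Leave everything else on the desk undisturbed.

Things in the scene. Friction and masses are not known exactly. Their poses are not given: they have to be found in the camera images.
- clamp_base: Fixed tube clamp: grey slab 100 (x) x 156 (y) x 14 mm, orange strip along its +y end; origin at the centre of its underside on the desk, z up, x along the notches toward the stop bar. Aluminium lands 60 (x) x 30 (y) mm at y = +54 and -54, tops at z = 34, carry the pins and the seated cover. Between the two notches the slab's top is free, 20 mm wide.
- notch_left (a point): point on the axis of a tube seated in the +y V-notch: x = 0, y = +24, z = 27 mm from the base's origin. Each notch is a 90-degree V along x, from x = -50 to +24 mm; apex at z = 20, edges at z = 30, 20 mm wide at the top
- notch_right (a point): the same for the -y notch: x = 0, y = -24, z = 27 mm
- stop_bar (a point): middle of the stop bar's front face, x = +30 mm in the base's frame, level with the seated tube's axis; the bar lies across y behind the notches, 6 mm thick, top at z = 31
- pin_large (a point): foot (at the land's top) of the locating pin at x = 0, y = +52 mm of the base: steel, 12 mm thick, 15 mm high, straight for 10 mm, then tapering to 6 mm
- pin_small (a point): foot of the other pin at x = 0, y = -52 mm: 8 mm thick, 15 mm high, straight for 10 mm, then tapering to 3 mm
- u_tube: Loose copper U-tube of round 10 mm rod, 50 to 80 g, flat on a blue foam pad 20 mm thick. Origin at its middle on its underside, z up, x from the bridge to the open ends. Legs at y = +24 and -24 mm end at x = +45; bridge along y at x = -45. Seated: its origin 22 mm above the base's underside, axes parallel to the base's, at about x = -19 mm of the base.
- tube_grip (a point): centre of the flat-sided yellow grip sleeve on the middle of the bridge, 14 (x) x 22 (y) x 14 (z) mm: 45 mm behind the tube's origin, 7 mm above its underside; axes as the tube's
- tube_end_left (a point): the tube's leg end at its +y side, on the rod's axis (5 mm above its underside)
- tube_end_right (a point): the tube's leg end at its -y side, on the rod's axis
- cover: Loose green metal cover plate 64 (x) x 132 (y) x 10 mm, 0.2 to 0.4 kg, on a blue foam pad 20 mm thick; origin at the centre of its underside, z up. Orange strip on top at its +y end. Black handle 24 x 24 mm, sides along x and y, upright on the centre, from 10 to 44 mm above the underside. Seated: origin 34 mm above the base's underside, axes parallel to the base's; pins show 5 mm above it.
- cover_handle (a point): point in the handle 27 mm above the plate's underside; axes as the cover's
- hole_large (a point): centre, at the plate's underside, of the 15 mm through hole at x = 0, y = +52 mm (for the 12 mm pin)
- hole_small (a point): centre, at the plate's underside, of the 11 mm through hole at x = 0, y = -52 mm (for the 8 mm pin)
- reagent_bottle: bystander: white bottle with a red cap, 58 mm wide, 138 mm tall, standing just behind the pad of the cover; origin at the centre of its foot
- specimen_cup: bystander: clear cup 50 mm wide, 79 mm tall, behind the pad of the tube; origin at the centre of its foot
- dropper_bottle: bystander: white dropper bottle with a red top, 30 mm wide, 91 mm tall, close before or behind the clamp; origin at the centre of its foot
- rubber_stamp: bystander: dark red stamp 26 x 54 mm, 62 mm tall, close before or behind the clamp; origin at the centre of its foot

How it is judged:
By the outcome, as a careful person would: the job done as asked, in the order asked, and still so for the second after the job is handed in, with the robot touching nothing.
It also fails if it takes over 72 s, if anything falls off the work surface, if the arm or the gripper's body presses on something with over 40 N, if the wrist force passes 120 N, or if a joint passes its speed limit or range.

## Working session

There is one attempt and no reset: what is moved stays moved. The work goes in short steps, Python scripts to look and compute and a tool call to move; the robot and the scene stay as the last step left them, time stands still between calls to the robot, and variables do not carry over. Pictures are saved under pics/ and viewed, and the job is handed in when it is done.

Besides the shell and the picture viewer there is one more tool, called after "Request:" as name([rows], argument=value, ...), one row to a line, values as JSON. move_arm: Moves the arm, as the interface text tells. Its arguments: {"type":"object","properties":{"motion":{"type":"array","items":{"type":"object","properties":{"translation":{"type":"array","items":{"type":"number"}},"yaw":{"type":"number"},"grip":{"type":"number"}}}}},"required":["motion"]}

```bash
mkdir -p pics; ls; python3 - <<'E'
from rig import r
import cv2,numpy as np
s=r.sense(); print(s)
for n in("top","side"):
    c=r.camera(n); cv2.imwrite(f"pics/{n}0.png",c["image"][:,:,::-1]); np.savez(f"{n}0.npz",**{k:c[k] for k in("image","range_z","vfov","cx","cy","position","rotation")})
    print(n,c["vfov"],c["cx"],c["cy"],c["position"],c["rotation"])
    for o in "clamp_base notch_left notch_right stop_bar pin_large pin_small u_tube tube_grip tube_end_left tube_end_right cover cover_handle hole_large hole_small reagent_bottle specimen_cup dropper_bottle rubber_stamp".split():
        pass
E
```

```text
pics
{'clock': 0.0, 'joints': array([-1.29890989,  0.38424428,  0.01638117,  1.37115701, -0.00630521,
        1.38820968, -0.04650075]), 'qd': array([ 4.83821551e-05,  1.27178185e-03,  7.33785280e-04, -8.74217785e-04,
       -1.58042198e-03,  4.80010627e-04,  6.95156210e-04]), 'effort': array([-2.13827650e-05, -6.27591276e+01,  8.44403151e-01, -3.71823049e+01,
        1.66099792e-02,  1.41642053e-02, -4.88823019e-06]), 'tcp_pos': array([0.20515662, 0.58983193, 0.23027382]), 'ee_rot': array([ 0.11710521,  0.69733024, -0.11848184,  0.69712191]), 'wrist_force': array([0.42618697, 0.30578711, 0.38628992]), 'wrist_torque': array([-0.02308984,  0.00117852, -0.00315765]), 'width': 0.9954363709522779}
top 49.60661563544208 317.0485168900869 195.35985281132284 [ 0.3837913  -0.01816362  1.20467578] [ 0.70875592 -0.70198732  0.05327646 -0.04517153]
side 43.39414946423554 312.9134825205828 198.12147277974623 [ 0.5308266  -0.91595813  0.88236358] [ 0.91324421 -0.01407822  0.00206396 -0.40716403]
```

View pics/top0.png

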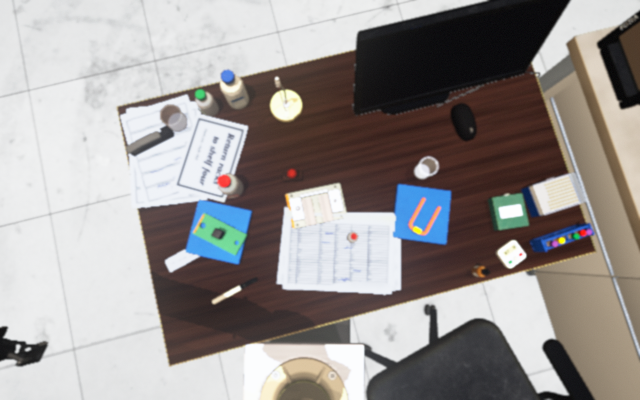

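View pics/side0.png

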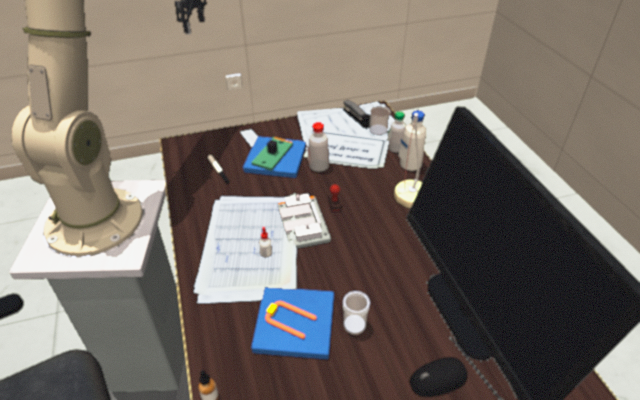

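The top view shows the cover on its pad at about (220,233), the clamp at (316,204), the tube at (424,217), the dropper bottle at (352,237) and the stamp at (292,173). I'll zoom in and run the detectors.

```bash
cat > h.py <<'E'
import numpy as np,cv2
from scipy.spatial.transform import Rotation as R
def load(f): return dict(np.load(f))
def foc(c): return 200/np.tan(np.radians(float(c["vfov"]))/2)
def rot(c):
    q=np.array(c["rotation"]); return R.from_quat(q).as_matrix() if q.size==4 else q
def cloud(c):
    f=foc(c); v,u=np.mgrid[:400,:640]; z=c["range_z"]
    P=np.stack([(u-c["cx"])/f*z,(v-c["cy"])/f*z,z],-1)
    W=P@rot(c).T+c["position"]; W[z==0]=np.nan; return W
def onplane(c,uv,h):
    uv=np.atleast_2d(uv).astype(float); f=foc(c)
    d=np.stack([(uv[:,0]-c["cx"])/f,(uv[:,1]-c["cy"])/f,np.ones(len(uv))],-1)@rot(c).T
    t=(h-c["position"][2])/d[:,2]; return c["position"]+d*t[:,None]
def proj(c,p):
    q=(np.atleast_2d(p)-c["position"])@rot(c); f=foc(c)
    return np.stack([q[:,0]/q[:,2]*f+c["cx"],q[:,1]/q[:,2]*f+c["cy"]],-1)
E
python3 - <<'E'
from rig import r
from h import *
for n in("top","side"):
    c=r.camera(n); W=cloud(c)
    for o in "clamp_base stop_bar pin_large pin_small notch_left notch_right u_tube tube_grip tube_end_left tube_end_right cover cover_handle hole_large hole_small reagent_bottle specimen_cup dropper_bottle rubber_stamp".split():
        b=r.boxes_of(c,o)
        print(n,o,[(np.round(x["xy"],1).tolist(),round(float(x["confidence"]),2),W[int(round(x["xy"][1])),int(round(x["xy"][0]))].round(3).tolist()) for x in b[:2]])
t=load("top0.npz")["image"];s=load("side0.npz")["image"]
def crop(im,u,v,w,h,k,n): cv2.imwrite(n,cv2.resize(im[v:v+h,u:u+w],None,fx=k,fy=k,interpolation=cv2.INTER_CUBIC)[:,:,::-1])
crop(t,275,170,100,75,8,"pics/tc.png");crop(t,180,190,80,80,7,"pics/tv.png");crop(t,385,180,75,70,8,"pics/tt.png")
crop(s,240,180,100,75,8,"pics/sc.png")
E
```

```text
top clamp_base [([314.3, 204.8], 0.94, [0.524, -0.023, 0.015])]
top stop_bar [([314.5, 207.0], 0.77, [0.518, -0.023, 0.014]), ([290.2, 178.4], 0.3, [0.599, 0.045, 0.014])]
top pin_large [([316.2, 203.8], 0.92, [0.527, -0.028, 0.013])]
top pin_small [([315.8, 205.5], 0.69, [0.521, -0.028, 0.012])]
top notch_left [([315.0, 202.0], 0.86, [0.532, -0.026, 0.016]), ([220.9, 232.2], 0.21, [0.444, 0.221, 0.061])]
top notch_right [([315.6, 206.2], 0.96, [0.521, -0.028, 0.012])]
top u_tube [([230.4, 182.8], 0.67, [0.564, 0.189, 0.13]), ([418.1, 226.7], 0.52, [0.465, -0.309, 0.019])]
top tube_grip [([420.5, 226.6], 0.79, [0.465, -0.314, 0.02])]
top tube_end_left [([415.8, 218.1], 0.83, [0.49, -0.305, 0.017])]
top tube_end_right [([416.8, 216.6], 0.74, [0.493, -0.306, 0.021])]
top cover [([216.7, 234.4], 0.82, [0.439, 0.231, 0.062])]
top cover_handle [([220.1, 235.1], 0.74, [0.436, 0.222, 0.067]), ([317.5, 204.5], 0.63, [0.527, -0.034, 0.013])]
top hole_large [([222.8, 233.7], 0.97, [0.44, 0.219, 0.045])]
top hole_small [([222.0, 234.6], 0.8, [0.437, 0.22, 0.051]), ([313.7, 206.2], 0.54, [0.521,
[... 1084 characters left out ...]
], 0.86, [0.486, -0.299, 0.03])]
side cover [([272.7, 153.8], 0.91, [0.444, 0.212, 0.037]), ([302.8, 219.3], 0.63, [0.524, -0.042, 0.029])]
side cover_handle [([273.7, 152.8], 0.97, [0.447, 0.215, 0.039])]
side hole_large [([270.7, 154.7], 0.96, [0.437, 0.221, 0.028]), ([355.8, 313.3], 0.24, [0.623, -0.349, 0.074])]
side hole_small [([271.7, 152.9], 0.58, [0.441, 0.218, 0.037]), ([289.0, 307.5], 0.51, [0.492, -0.299, 0.027])]
side reagent_bottle [([315.5, 149.1], 0.73, [0.563, 0.178, 0.077])]
side specimen_cup [([356.4, 312.5], 0.77, [0.622, -0.351, 0.08]), ([263.1, 245.5], 0.5, [0.433, -0.139, 0.042])]
side dropper_bottle [([263.0, 246.6], 0.85, [0.433, -0.142, 0.042])]
side rubber_stamp []
```

View pics/tc.png

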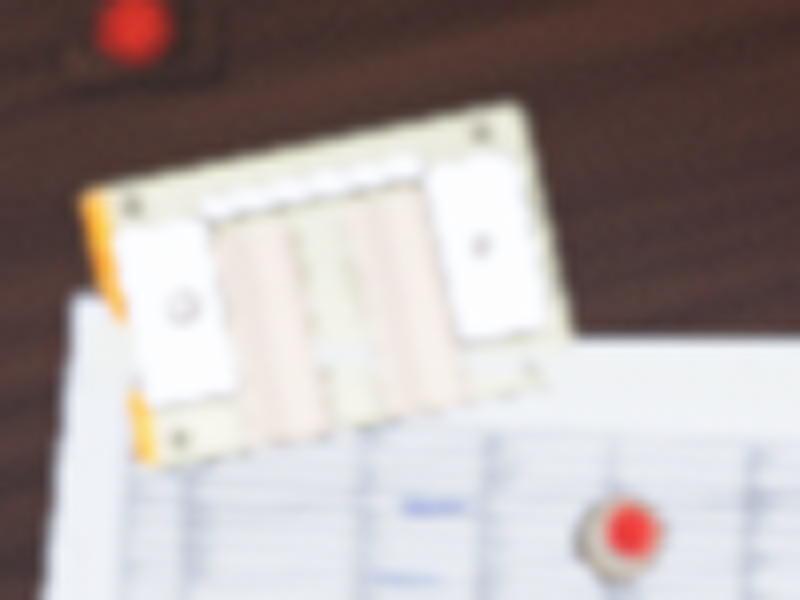

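View pics/tv.png

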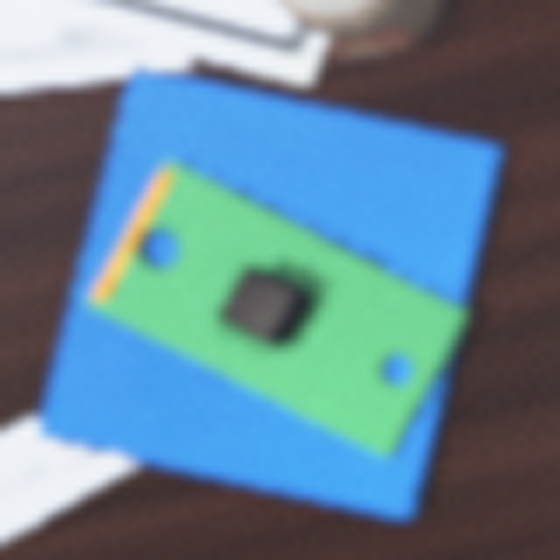

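View pics/tt.png

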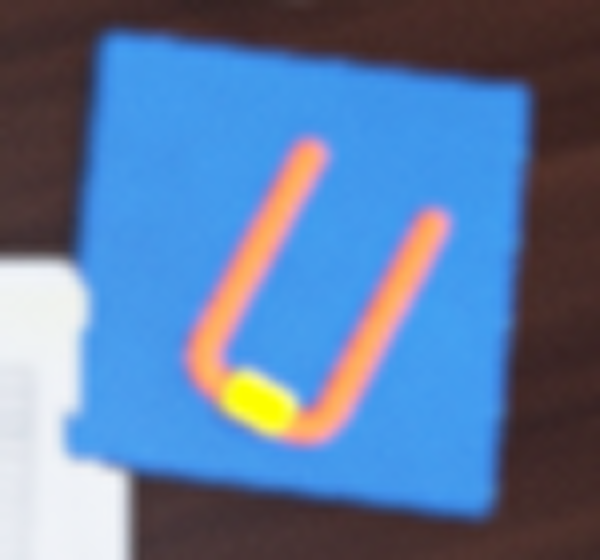

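View pics/sc.png

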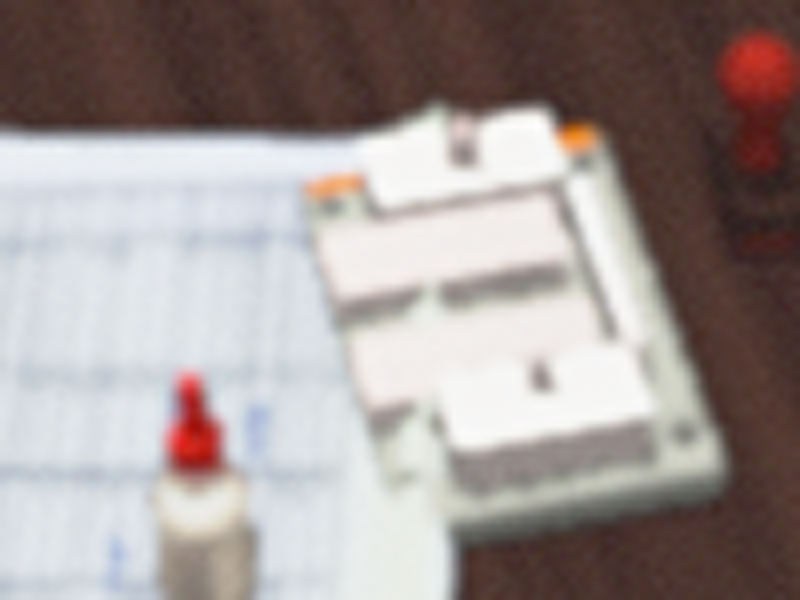

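```bash
cat > basefit.py <<'E'
from h import *
from scipy.optimize import least_squares
T=load("top0.npz");S=load("side0.npz")
pk=lambda L,u,v,k:np.array([[(a+.5)/k-.5+u,(b+.5)/k-.5+v] for a,b in L])
mt=np.array([[30,69,34],[30,39,34],[-30,39,34],[-30,69,34],[30,-39,34],[30,-69,34],[-30,-69,34],[-30,-39,34],[50,78,14],[50,-78,14],[-50,78,14],[0,52,49],[0,-52,49]])/1e3
pt=pk([(115,228),(207,220),(238,388),(147,405),(425,165),(515,150),(548,328),(460,342),(82,190),(522,100),(152,466),(184,306),(482,245)],275,170,8)
ms=np.array([[30,-39,34],[30,-69,34],[-30,-69,34],[-30,-39,34],[30,69,34],[30,39,34],[-30,39,34],[-30,69,34],[0,52,49],[0,-52,49],[-50,78,14],[50,78,14],[50,-78,14]])/1e3
ps=pk([(635,345),(655,408),(450,440),(435,388),(548,105),(562,178),(380,210),(357,150),(460,118),(541,362),(308,185),(600,125),(730,460)],240,180,8)
def tf(p,m): c,s=np.cos(p[2]),np.sin(p[2]); return np.c_[p[0]+c*m[:,0]-s*m[:,1],p[1]+s*m[:,0]+c*m[:,1],m[:,2]+(p[3] if len(p)>3 else 0)]
if __name__=="__main__":
    for nm,L in(("top",[(T,mt,pt)]),("side",[(S,ms,ps)]),("both",[(T,mt,pt),(S,ms,ps)])):
        f=lambda p:np.concatenate([(proj(c,tf(p,m))-q).ravel() for c,m,q in L])
        o=least_squares(f,[.525,-.03,.1],loss="soft_l1",f_scale=.5); print(nm,o.x,np.degrees(o.x[2])); print(np.round(f(o.x).reshape(-1,2),1).tolist())
        P=np.linalg.inv(o.jac.T@o.jac); print("sig",np.sqrt(np.diag(P))*.5)
E
python3 basefit.py
```

```text
top [ 0.52335475 -0.02858864  0.21061011] 12.067070664445303
[[0.2, 0.6], [-0.5, -0.6], [-0.1, -0.1], [0.4, -0.0], [0.2, 0.7], [-0.3, 0.4], [0.1, -0.5], [0.3, -0.1], [0.1, -0.1], [0.0, 0.2], [-1.7, 0.7], [-0.4, -0.3], [0.3, -0.3]]
sig [0.00049896 0.00047203 0.0071933 ]
side [ 0.52287487 -0.02810272  0.2222672 ] 12.734972609531747
[[-0.6, -0.3], [0.1, 0.5], [0.9, 1.2], [-0.0, -1.2], [-0.5, 0.9], [0.6, -0.6], [-0.1, -0.5], [0.3, -0.8], [0.3, 1.1], [0.2, -0.9], [-1.6, -0.3], [-0.3, 0.6], [-0.2, 1.0]]
sig [0.00044976 0.00099512 0.00752527]
both [ 0.52312545 -0.02854288  0.21582327] 12.365762763449059
[[0.1, 0.8], [-0.6, -0.4], [-0.0, 0.0], [0.5, 0.2], [0.1, 0.7], [-0.4, 0.3], [0.1, -0.6], [0.4, -0.1], [0.0, 0.1], [-0.1, 0.1], [-1.6, 0.9], [-0.4, -0.1], [0.2, -0.3], [-0.6, -0.1], [0.1, 0.7], [0.8, 1.3], [-0.1, -1.1], [-0.2, 1.0], [0.8, -0.5], [0.1, -0.4], [0.6, -0.7], [0.6, 1.2], [0.2, -0.8], [-1.3, -0.3], [0.1, 0.8], [-0.2, 1.3]]
sig [0.00033072 0.00042161 0.00509798]
```

```bash
python3 - <<'E'
from h import *
s=load("side0.npz")["image"]
def crop(im,u,v,w,h,k,n): cv2.imwrite(n,cv2.resize(im[v:v+h,u:u+w],None,fx=k,fy=k,interpolation=cv2.INTER_CUBIC)[:,:,::-1])
crop(s,240,130,70,50,10,"pics/sv.png");crop(s,250,285,90,75,8,"pics/st.png")
E
```

```text
(no output)
```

View pics/sv.png

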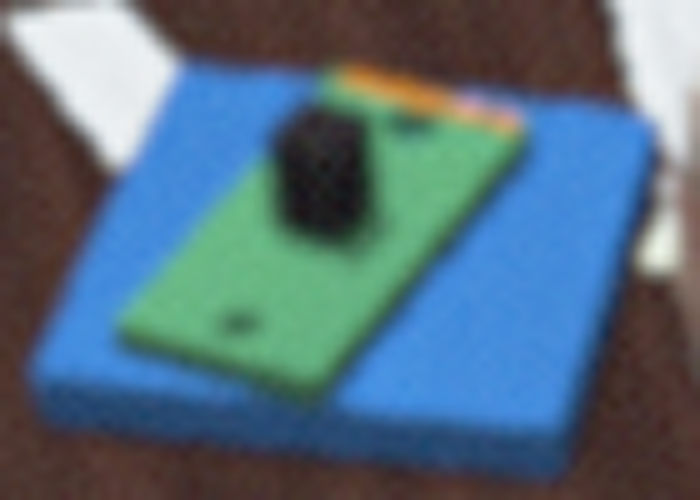

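View pics/st.png

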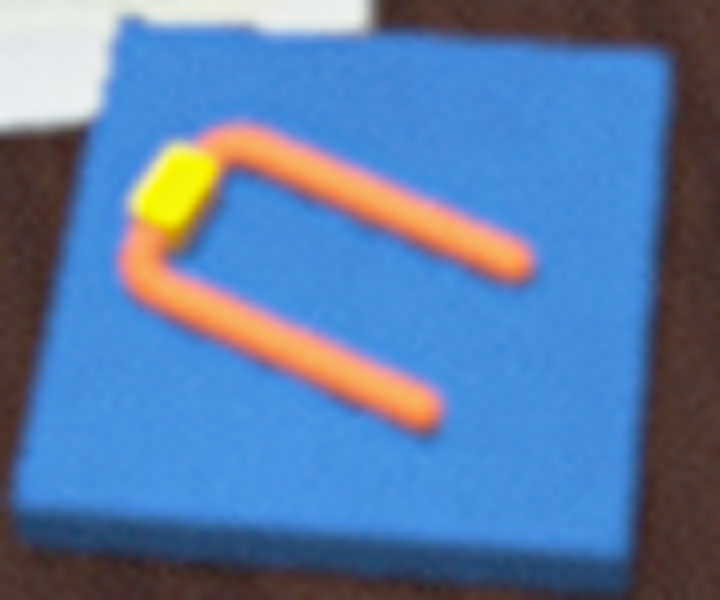

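```bash
cat > fit2.py <<'E'
from basefit import *
def run(nm,L,x0):
    f=lambda p:np.concatenate([(proj(c,tf(p,m/1e3))-q).ravel() for c,m,q in L])
    o=least_squares(f,x0,loss="soft_l1",f_scale=.5); print(nm,o.x.round(4),np.degrees(o.x[2]).round(2)); print(np.round(f(o.x).reshape(-1,2),1).tolist()); return o.x
a=np.array
if __name__=="__main__":
    ct=(T,a([[32,66,30],[-32,66,30],[32,-66,30],[-32,-66,30],[0,52,26],[0,-52,26],[0,0,64]]),pk([(170,162),(92,302),(468,315),(385,458),(160,248),(398,370),(263,306)],180,190,7))
    cs=(S,a([[32,66,30],[-32,66,30],[32,-66,30],[-32,-66,30],[0,52,30],[0,-52,30]]),pk([(522,122),(335,72),(318,385),(120,330),(405,127),(238,322)],240,130,10))
    run("cover top",[ct],[.43,.22,0]);run("cover side",[cs],[.43,.22,0]);run("cover",[ct,cs],[.43,.22,0])
    tt=(T,a([[45,24,25],[45,-24,25],[-45,0,34],[0,24,30],[0,-24,30]]),pk([(317,138),(438,208),(260,401),(258,250),(378,325)],385,180,8))
    ts=(S,a([[45,24,25],[45,-24,25],[-45,0,30]]),pk([(530,262),(435,412),(175,197)],250,285,8))
    run("tube top",[(tt[0],tt[1][:3],tt[2][:3])],[.48,-.3,0]);run("tube side",[ts],[.48,-.3,0]);run("tube",[(tt[0],tt[1][:3],tt[2][:3]),ts],[.48,-.3,0])
E
python3 fit2.py
python3 - <<'E'
from h import *
from rig import r
# z plausibility: median pad, desk, cover heights
for n in("top0.npz","side0.npz"):
    c=load(n);W=cloud(c);im=c["image"].astype(int)
    g=(im[...,1]>im[...,0]+50)&(im[...,1]>im[...,2]+30)&(abs(W[...,0]-.44)<.08)&(abs(W[...,1]-.22)<.08); print(n,"green z",np.nanpercentile(W[g][:,2],[10,50,90]))
    g=(im[...,2]>im[...,0]+80)&(abs(W[...,0]-.44)<.1)&(abs(W[...,1]-.22)<.1); print("pad z",np.nanpercentile(W[g][:,2],[10,50,90]))
s=r.sense();Rm=R.from_quat(s["ee_rot"]).as_matrix();print(Rm.round(4))
E
```

```text
cover top [ 0.4413  0.232  -0.4686] -26.85
[[-0.1, -0.7], [-0.6, 0.3], [0.1, -0.2], [0.5, 0.7], [0.4, -0.1], [0.1, 0.2], [-0.6, -0.3]]
cover side [ 0.4401  0.2324 -0.4385] -25.12
[[0.5, 0.1], [-0.5, 0.1], [0.2, -0.1], [-0.7, -0.2], [0.2, -0.3], [0.1, 0.5]]
cover [ 0.4409  0.232  -0.4552] -26.08
[[-0.4, -0.3], [-0.7, 0.8], [0.1, -0.3], [0.8, 0.6], [0.3, 0.3], [0.2, 0.2], [-0.6, -0.1], [1.0, 0.3], [0.2, 0.2], [-0.0, 0.0], [-0.7, -0.4], [0.7, -0.2], [0.1, 0.5]]
tube top [ 0.4969 -0.325  -0.5139] -29.44
[[-0.2, 0.2], [0.1, 0.1], [0.1, -0.3]]
tube side [ 0.4951 -0.3228 -0.492 ] -28.19
[[-0.1, 0.3], [0.9, 0.1], [-0.5, -0.7]]
tube [ 0.4958 -0.3241 -0.5   ] -28.65
[[-0.8, 0.6], [-0.4, 0.2], [-0.1, 0.2], [0.2, 1.0], [1.0, 0.8], [-0.1, -0.3]]
top0.npz green z [0.02734297 0.03025317 0.03326431]
pad z [0.01693265 0.02013425 0.02352653]
side0.npz green z [0.02673904 0.02934336 0.03178248]
pad z [0.01615228 0.01916694 0.02166586]
[[-1.000e-04  3.285e-01  9.445e-01]
 [-1.000e-04  9.445e-01 -3.285e-01]
 [-1.000e+00 -1.000e-04 -0.000e+00]]
```

```bash
cat > go.py <<'E'
import sys
from h import *
from rig import r
# go.py x y z(tcp, m) ang(deg, world angle of tool y)
s=r.sense();Rm=R.from_quat(s["ee_rot"]).as_matrix();p=s["tcp_pos"]
a0=np.degrees(np.arctan2(Rm[1,1],Rm[0,1]))
print("tcp",p.round(4),"ang",a0.round(2),"tilt",Rm[:,0].round(4),"F",s["wrist_force"].round(2),"w",round(float(s["width"])*85.4,1),"t",round(s["clock"],2),"j",s["joints"].round(2))
if len(sys.argv)>1:
    x,y,z,a=map(float,sys.argv[1:5]); d=Rm.T@(np.array([x,y,z])-p)
    print("translation",(d/.04).round(3).tolist(),"yaw",round(-((a-a0+180)%360-180),2))
E
python3 go.py 0.5 0.15 0.231 -29
```

```text
tcp [0.2053 0.5903 0.2313] ang 70.82 tilt [-1.e-04 -1.e-04 -1.e+00] F [0.26 1.09 0.31] w 85.3 t 2.0 j [-1.3   0.38  0.02  1.37 -0.01  1.39 -0.05]
translation [0.007, -7.976, 10.574] yaw 99.82
```

Request:
move_arm([
  {"translation": [0, -7.98, 10.57], "yaw": 99.8, "grip": 50},
  {"translation": [0, -7.98, 10.57], "yaw": 99.8, "grip": 50},
  {"translation": [0, -7.98, 10.57], "yaw": 99.8, "grip": 50},
  {"translation": [0, -7.98, 10.57], "yaw": 99.8, "grip": 50},
  {"translation": [0, -7.98, 10.57], "yaw": 99.8, "grip": 50},
  {"translation": [0, -7.98, 10.57], "yaw": 99.8, "grip": 50},
  {"translation": [0, -7.98, 10.57], "yaw": 99.8, "grip": 50},
  {"translation": [0, -7.98, 10.57], "yaw": 99.8, "grip": 50},
  {"translation": [0, -7.98, 10.57], "yaw": 99.8, "grip": 50},
  {"translation": [0, -7.98, 10.57], "yaw": 99.8, "grip": 50},
  {"translation": [0, -7.98, 10.57], "yaw": 99.8, "grip": 50},
  {"translation": [0, -7.98, 10.57], "yaw": 99.8, "grip": 50},
  {"translation": [0, -7.98, 10.57], "yaw": 99.8, "grip": 50},
  {"translation": [0, -7.98, 10.57], "yaw": 99.8, "grip": 50},
  {"translation": [0, -7.98, 10.57], "yaw": 99.8, "grip": 50},
  {"translation": [0, -7.98, 10.57], "yaw": 99.8, "grip": 50},
])

```text
clock: 3.33
tcp_pos: [0.4995, 0.1504, 0.2312]
ee_rot: [-0.608, -0.36, 0.609, -0.36]
wrist_force: [-0.2, -0.2, 0.7]
width: 0.585
```

```bash
python3 go.py 0.457 -0.303 0.12 -29
```

```text
tcp [0.4995 0.1504 0.2312] ang -28.75 tilt [-4.e-04  3.e-04 -1.e+00] F [-0.19 -0.18  0.7 ] w 49.9 t 3.33 j [-0.82  0.17  0.53  1.67 -0.09  1.33 -0.78]
translation [2.777, 4.522, 10.45] yaw 0.25
```

Request:
move_arm([
  {"translation": [0.5, 4.52, 10.45], "yaw": 0.25, "grip": 50},
  {"translation": [0.5, 4.52, 10.45], "yaw": 0.25, "grip": 50},
  {"translation": [0.5, 4.52, 10.45], "yaw": 0.25, "grip": 50},
  {"translation": [0.5, 4.52, 10.45], "yaw": 0.25, "grip": 50},
  {"translation": [0.5, 4.52, 10.45], "yaw": 0.25, "grip": 50},
  {"translation": [0.5, 4.52, 10.45], "yaw": 0.25, "grip": 50},
  {"translation": [0.5, 4.52, 10.45], "yaw": 0.25, "grip": 50},
  {"translation": [0.5, 4.52, 10.45], "yaw": 0.25, "grip": 50},
  {"translation": [0.5, 4.52, 10.45], "yaw": 0.25, "grip": 50},
  {"translation": [0.5, 4.52, 10.45], "yaw": 0.25, "grip": 50},
  {"translation": [0.5, 4.52, 10.45], "yaw": 0.25, "grip": 50},
  {"translation": [2.78, 4.52, 10.45], "yaw": 0.25, "grip": 50},
  {"translation": [2.78, 4.52, 10.45], "yaw": 0.25, "grip": 50},
  {"translation": [2.78, 4.52, 10.45], "yaw": 0.25, "grip": 50},
  {"translation": [2.78, 4.52, 10.45], "yaw": 0.25, "grip": 50},
  {"translation": [2.78, 4.52, 10.45], "yaw": 0.25, "grip": 50},
])

```text
clock: 4.67
tcp_pos: [0.4564, -0.3023, 0.1212]
ee_rot: [0.609, 0.359, -0.609, 0.359]
wrist_force: [0.6, -0.6, 0.4]
width: 0.586
```

```bash
cat > shot.py <<'E'
import sys
from h import *
from rig import r
# shot.py tag cam u v w h k ...
tag,cam=sys.argv[1:3];u,v,w,h=map(int,sys.argv[3:7]);k=int(sys.argv[7])
c=r.camera(cam);np.savez(f"{tag}.npz",**{q:c[q] for q in("image","range_z","vfov","cx","cy","position","rotation")})
cv2.imwrite(f"pics/{tag}.png",cv2.resize(c["image"][v:v+h,u:u+w],None,fx=k,fy=k,interpolation=cv2.INTER_CUBIC)[:,:,::-1])
E
python3 shot.py s1 side 230 230 120 90 6;python3 shot.py t1 top 370 170 100 75 7; python3 go.py 0.457 -0.303 0.027 -29
```

```text
tcp [ 0.4572 -0.3033  0.1226] ang -29.07 tilt [ 0.0033 -0.0012 -1.    ] F [ 0.2  -0.29  0.79] w 50.3 t 4.77 j [-0.13  0.38  0.83  1.76 -0.31  1.13  0.29]
translation [2.389, -0.016, -0.003] yaw -0.07
```

View pics/s1.png

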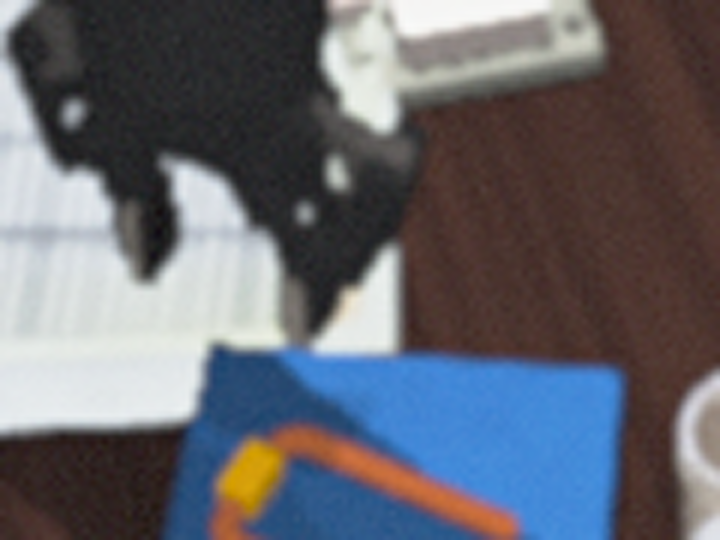

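View pics/t1.png

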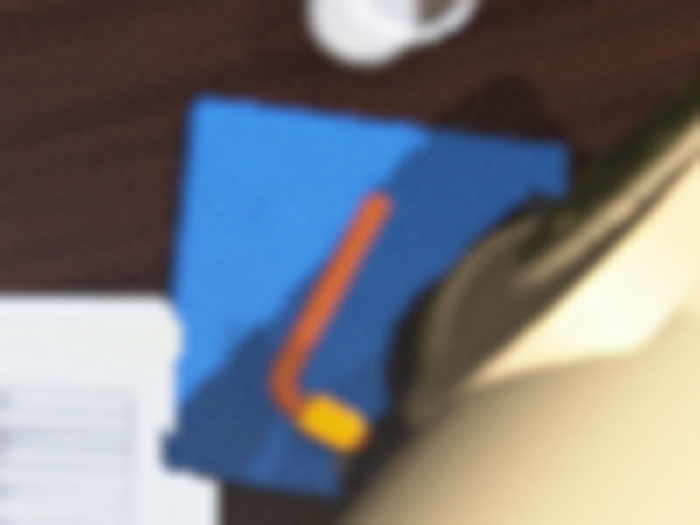

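```bash
python3 - <<'E'
from h import *
c=load("s1.npz")
a=np.radians(-29.07);d=np.array([np.cos(a),np.sin(a),0])
p=np.array([.4572,-.3033,.1226+.006])
for q in(p,p+d*.025,p-d*.025): print(((proj(c,q)[0]-[230,230]+.5)*6-.5).round(0))
E
```

```text
[234. 293.]
[302. 322.]
[167. 265.]
```

Request:
move_arm([
  {"translation": [0.8, 0, 0], "yaw": 0, "grip": 50},
  {"translation": [1.6, 0, 0], "yaw": 0, "grip": 50},
  {"translation": [2.0, 0, 0], "yaw": 0, "grip": 50},
  {"translation": [2.2, -0.01, 0], "yaw": 0, "grip": 50},
  {"translation": [2.38, -0.01, 0], "yaw": 0, "grip": 50},
  {"translation": [2.38, -0.01, 0], "yaw": 0, "grip": 50},
  {"translation": [2.38, -0.01, 0], "yaw": 0, "grip": 50},
])

```text
clock: 5.35
tcp_pos: [0.456, -0.3036, 0.0263]
ee_rot: [0.61, 0.357, -0.609, 0.358]
wrist_force: [0.4, -0.1, 0.2]
width: 0.583
```

```bash
python3 shot.py s2 side 230 230 120 90 6; python3 go.py 0.457 -0.303 0.027 -29
```

```text
tcp [ 0.4561 -0.3038  0.0265] ang -29.21 tilt [ 0.0022 -0.0011 -1.    ] F [-1.16 -0.56  0.31] w 50.2 t 5.4 j [-0.06  0.51  0.75  1.85 -0.43  0.95  0.37]
translation [-0.014, 0.01, -0.027] yaw -0.21
```

View pics/s2.png

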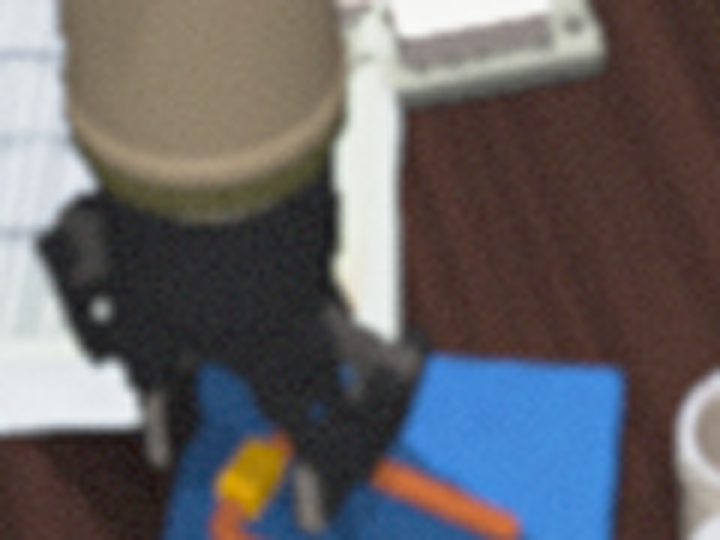

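```bash
python3 - <<'E'
from h import *
c=load("s2.npz")
a=np.radians(-29.2);d=np.array([np.cos(a),np.sin(a),0])
p=np.array([.4561,-.3038,.0285])
for q in(p,p+d*.025,p-d*.025,[.457,-.303,.03],[.4561,-.3038,.034],[.4561,-.3038,.02]): print(((proj(c,np.array(q))[0]-[230,230]+.5)*6-.5).round(0))
E
```

```text
[250. 482.]
[314. 510.]
[188. 454.]
[253. 477.]
[249. 472.]
[252. 497.]
```

Request:
move_arm([
  {"translation": [0, 0.01, -0.02], "yaw": 0, "grip": 20},
  {"translation": [0, 0.01, -0.02], "yaw": 0, "grip": 8},
  {"translation": [0, 0.01, -0.02], "yaw": 0, "grip": 0},
  {"translation": [0, 0.01, -0.02], "yaw": 0, "grip": 0},
  {"translation": [0, 0.01, -0.02], "yaw": 0, "grip": 0},
  {"translation": [0, 0.01, -0.02], "yaw": 0, "grip": 0},
  {"translation": [0, 0.01, -0.02], "yaw": 0, "grip": 0},
  {"translation": [0, 0.01, -0.02], "yaw": 0, "grip": 0},
])

```text
clock: 6.07
tcp_pos: [0.4563, -0.3028, 0.0258]
ee_rot: [0.61, 0.357, -0.61, 0.358]
wrist_force: [-2.2, 0.9, 7.5]
width: 0.141
```

```bash
python3 go.py 0.457 -0.303 0.027 -29
```

```text
tcp [ 0.4563 -0.3028  0.0258] ang -29.22 tilt [ 1.2e-03 -1.0e-04 -1.0e+00] F [-2.15  0.9   7.46] w 12.1 t 6.07 j [-0.06  0.51  0.75  1.85 -0.43  0.95  0.37]
translation [-0.031, 0.017, -0.005] yaw -0.22
```

Request:
move_arm([
  {"translation": [-0.3, 0, 0], "yaw": 0, "grip": 0},
  {"translation": [-0.8, 0, 0], "yaw": 0, "grip": 0},
  {"translation": [-1.5, 0, 0], "yaw": 0, "grip": 0},
  {"translation": [-2.2, 0, 0], "yaw": 0, "grip": 0},
  {"translation": [-2.9, 0, 0], "yaw": 0, "grip": 0},
  {"translation": [-2.9, 0, 0], "yaw": 0, "grip": 0},
  {"translation": [-2.9, 0, 0], "yaw": 0, "grip": 0},
])

```text
clock: 6.65
tcp_pos: [0.4567, -0.3034, 0.1432]
ee_rot: [0.611, 0.357, -0.609, 0.359]
wrist_force: [0.0, 0.1, -0.8]
width: 0.137
```

```bash
python3 shot.py s3 side 220 190 130 110 6; python3 go.py 0.4605 -0.042 0.14 12.2
```

```text
tcp [ 0.456  -0.3027  0.1416] ang -29.22 tilt [ 1.2e-03 -1.0e-04 -1.0e+00] F [-0.04  0.28 -0.52] w 12.0 t 6.7 j [-0.15  0.36  0.84  1.74 -0.29  1.17  0.27]
translation [0.039, -3.082, -5.742] yaw -41.42
```

View pics/s3.png

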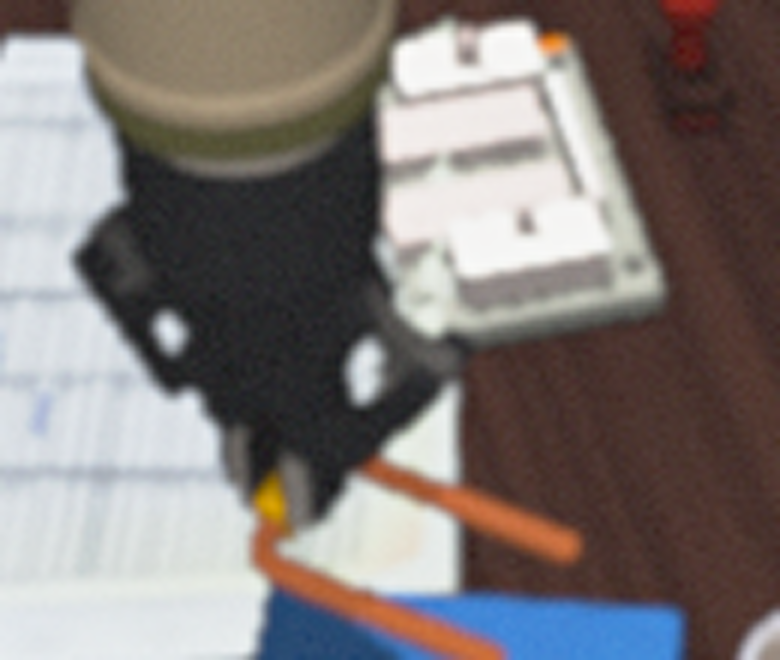

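Request:
move_arm([
  {"translation": [0.04, -0.2, -0.4], "yaw": -4, "grip": 0},
  {"translation": [0.04, -0.5, -1.0], "yaw": -10, "grip": 0},
  {"translation": [0.04, -0.9, -1.7], "yaw": -16, "grip": 0},
  {"translation": [0.04, -1.3, -2.4], "yaw": -22, "grip": 0},
  {"translation": [0.04, -1.7, -3.1], "yaw": -28, "grip": 0},
  {"translation": [0.04, -2.1, -3.9], "yaw": -34, "grip": 0},
  {"translation": [0.04, -2.5, -4.6], "yaw": -38, "grip": 0},
  {"translation": [0.04, -2.8, -5.2], "yaw": -41.4, "grip": 0},
  {"translation": [0.04, -3.0, -5.6], "yaw": -41.4, "grip": 0},
  {"translation": [0.04, -3.08, -5.74], "yaw": -41.4, "grip": 0},
  {"translation": [0.04, -3.08, -5.74], "yaw": -41.4, "grip": 0},
  {"translation": [0.04, -3.08, -5.74], "yaw": -41.4, "grip": 0},
])

```text
clock: 7.7
tcp_pos: [0.4599, -0.043, 0.1387]
ee_rot: [0.444, 0.55, -0.445, 0.55]
wrist_force: [-0.1, -0.3, -1.2]
width: 0.143
```

```bash
python3 shot.py s4 side 220 150 130 110 6; python3 go.py 0.4597 -0.0422 0.06 12.2
```

```text
tcp [ 0.46   -0.0437  0.1389] ang 12.06 tilt [-1.e-03 -8.e-04 -1.e+00] F [ 0.47 -1.46 -0.74] w 11.9 t 7.75 j [-0.54  0.11  0.61  1.95 -0.07  1.11  0.31]
translation [1.973, 0.002, -0.038] yaw -0.14
```

View pics/s4.png

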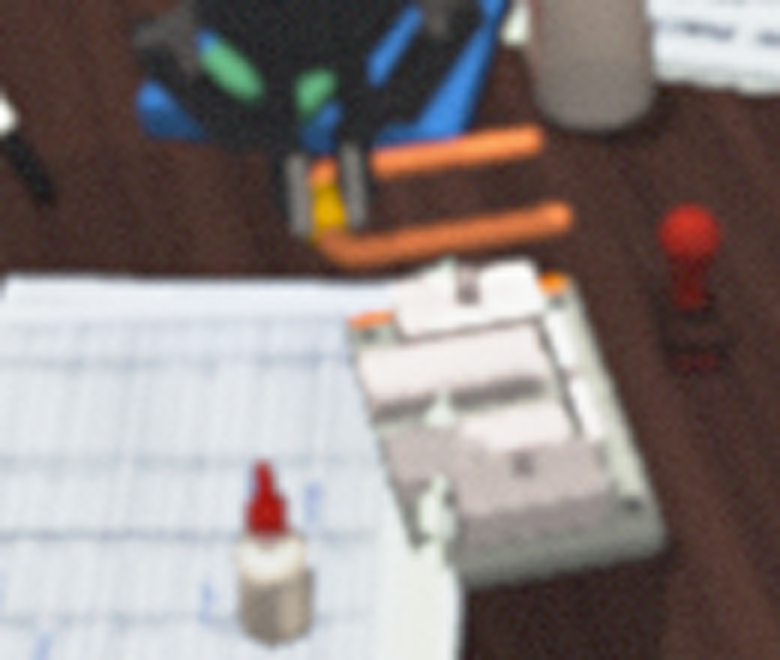

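```bash
cat > tchk.py <<'E'
import sys
from h import *
# tag x y ztcp ang u v k
tag=sys.argv[1];x,y,z,a=map(float,sys.argv[2:6]);u,v,k=map(float,sys.argv[6:9]);off=float(sys.argv[9]) if len(sys.argv)>9 else .007
c=load(tag+".npz");A=np.radians(a);X=np.array([np.cos(A),np.sin(A),0]);Y=np.array([-np.sin(A),np.cos(A),0])
o=np.array([x,y,z-off])
im=cv2.imread(f"pics/{tag}.png")
for d in(24,-24):
  for xx in(90,20):
    q=o+X*xx/1e3+Y*d/1e3+[0,0,.005]; p=((proj(c,q)[0]-[u,v]+.5)*k-.5); print(d,xx,p.round(0)); cv2.circle(im,tuple(int(t) for t in p),3,(0,255,0),1)
cv2.imwrite(f"pics/{tag}_o.png",im)
E
python3 tchk.py s4 .46 -.0437 .1389 12.06 220 150 6
```

```text
24 90 [542. 146.]
24 20 [366. 174.]
-24 90 [571. 223.]
-24 20 [390. 253.]
```

View pics/s4_o.png

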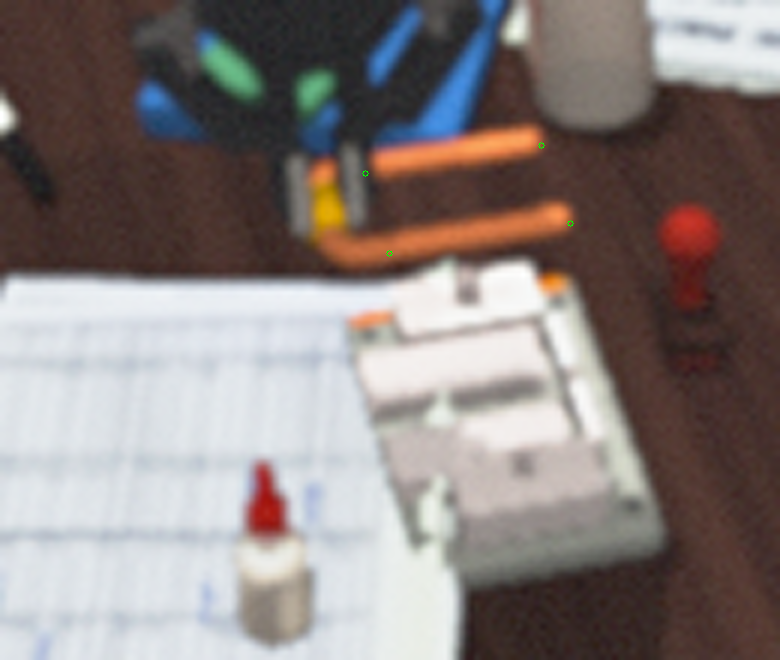

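Request:
move_arm([
  {"translation": [0.5, 0, -0.04], "yaw": 0, "grip": 0},
  {"translation": [1.0, 0, -0.04], "yaw": 0, "grip": 0},
  {"translation": [1.5, 0, -0.04], "yaw": 0, "grip": 0},
  {"translation": [1.9, 0, -0.04], "yaw": 0, "grip": 0},
  {"translation": [1.97, 0, -0.04], "yaw": -0.1, "grip": 0},
  {"translation": [1.97, 0, -0.04], "yaw": -0.1, "grip": 0},
  {"translation": [1.97, 0, -0.04], "yaw": -0.1, "grip": 0},
])

```text
clock: 8.33
tcp_pos: [0.4604, -0.0417, 0.0611]
ee_rot: [0.444, 0.55, -0.444, 0.55]
wrist_force: [0.5, -0.9, -0.3]
width: 0.138
```

```bash
python3 shot.py s5 side 240 150 100 100 8;python3 shot.py t5 top 265 155 110 90 7; python3 go.py 0.4597 -0.0422 0.029 12.2
```

```text
tcp [ 0.4609 -0.0411  0.0616] ang 12.22 tilt [ 1.8e-03  1.0e-04 -1.0e+00] F [ 0.58  0.67 -0.05] w 12.0 t 8.43 j [-0.51  0.23  0.6   2.03 -0.16  0.93  0.38]
translation [0.815, -0.038, 0.02] yaw 0.02
```

View pics/t5.png

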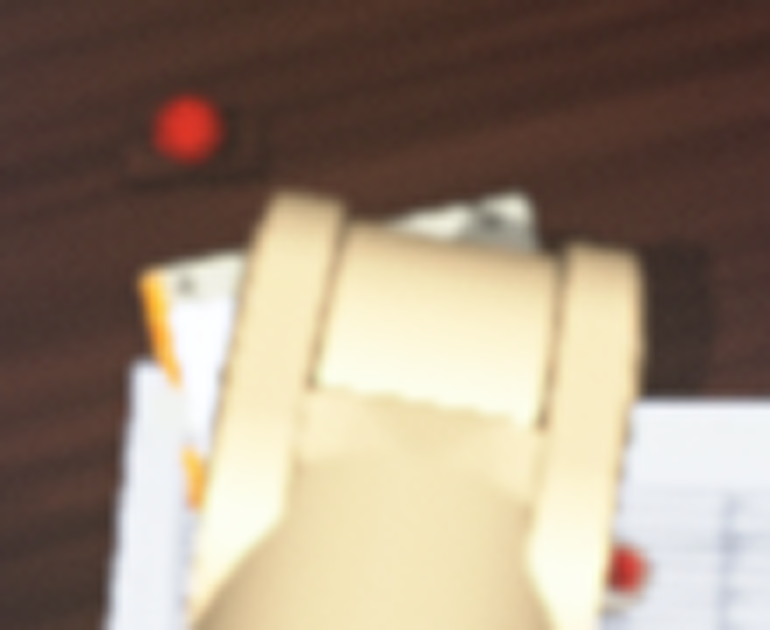

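View pics/s5.png

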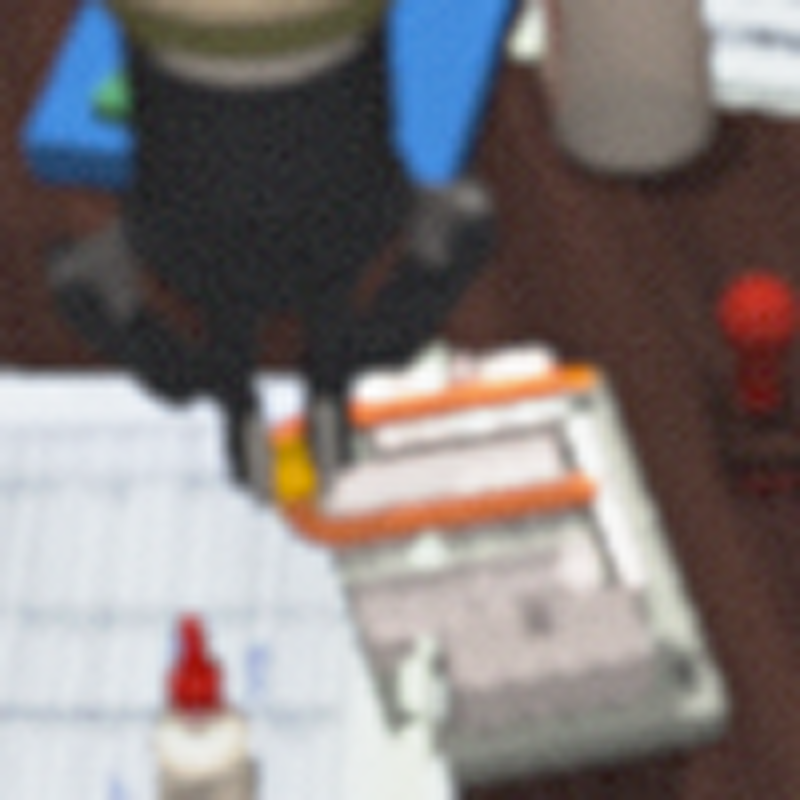

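```bash
python3 tchk.py s5 .4609 -.0411 .0616 12.22 240 150 8
```

```text
24 90 [568. 384.]
24 20 [344. 422.]
-24 90 [606. 489.]
-24 20 [375. 529.]
```

View pics/s5_o.png

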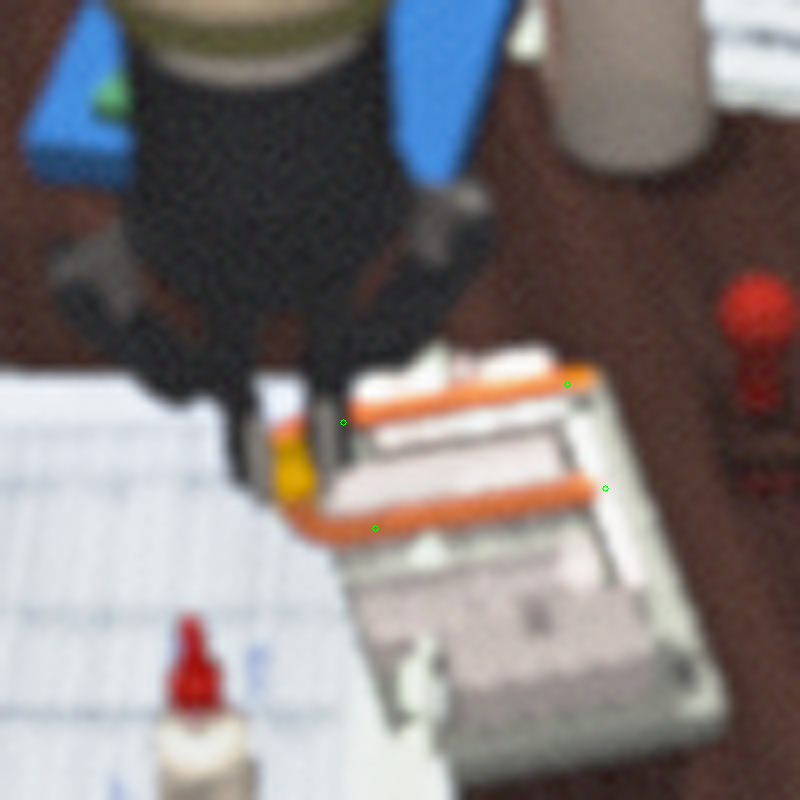

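```bash
python3 - <<'E'
from h import *
c=load("s5.npz");A=np.radians(12.2);M=np.array([[np.cos(A),np.sin(A)],[-np.sin(A),np.cos(A)]])
for p in((597,488),(350,525),(365,413)):
    w=onplane(c,[(p[0]+.5)/8-.5+240,(p[1]+.5)/8-.5+150],.0596)[0]; print(M@(w[:2]-[.5232,-.0285]))
print(M@(np.array([.4605,-.0414])-[.5232,-.0285]))
E
```

```text
[ 0.0240563 -0.022167 ]
[-0.05042278 -0.01967288]
[-0.0363917   0.02744094]
[-0.06401007  0.0006414 ]
```

```bash
python3 go.py 0.4617 -0.0423 0.032 12.2
```

```text
tcp [ 0.4609 -0.0411  0.0616] ang 12.22 tilt [ 1.8e-03  1.0e-04 -1.0e+00] F [ 0.58  0.67 -0.05] w 12.0 t 8.43 j [-0.51  0.23  0.6   2.03 -0.16  0.93  0.38]
translation [0.74, 0.011, 0.033] yaw 0.02
```

Request:
move_arm([
  {"translation": [0.2, 0.01, 0.02], "yaw": 0, "grip": 0},
  {"translation": [0.4, 0.01, 0.02], "yaw": 0, "grip": 0},
  {"translation": [0.6, 0.01, 0.02], "yaw": 0, "grip": 0},
  {"translation": [0.7, 0.01, 0.02], "yaw": 0, "grip": 0},
  {"translation": [0.7, 0.01, 0.02], "yaw": 0, "grip": 0},
  {"translation": [0.7, 0.01, 0.02], "yaw": 0, "grip": 0},
])

```text
clock: 8.93
tcp_pos: [0.4602, -0.0414, 0.032]
ee_rot: [0.443, 0.551, -0.444, 0.55]
wrist_force: [-0.2, -0.2, -0.3]
width: 0.139
```

```bash
python3 shot.py s6 side 240 170 100 75 8; python3 go.py 0.4617 -0.0423 0.029 12.2
```

```text
tcp [ 0.4606 -0.0414  0.0324] ang 12.26 tilt [-4.e-04 -3.e-04 -1.e+00] F [-1.   -0.66 -0.57] w 12.0 t 8.98 j [-0.49  0.28  0.58  2.06 -0.2   0.86  0.42]
translation [0.085, 0.023, 0.028] yaw 0.06
```

View pics/s6.png

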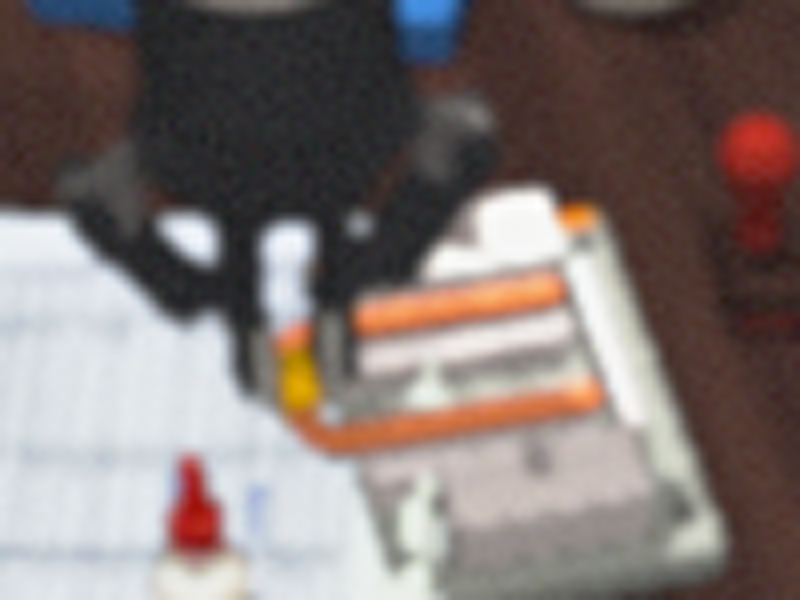

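Request:
move_arm([
  {"translation": [0.03, 0.02, 0.03], "yaw": 0, "grip": 0},
  {"translation": [0.06, 0.02, 0.03], "yaw": 0, "grip": 0},
  {"translation": [0.08, 0.02, 0.03], "yaw": 0, "grip": 0},
  {"translation": [0.08, 0.02, 0.03], "yaw": 0, "grip": 0},
  {"translation": [0.08, 0.02, 0.03], "yaw": 0, "grip": 0},
])

```text
clock: 9.4
tcp_pos: [0.4616, -0.0423, 0.0293]
ee_rot: [0.444, 0.551, -0.444, 0.551]
wrist_force: [-0.0, -0.3, -0.9]
width: 0.137
```

```bash
python3 shot.py s7 side 240 170 100 75 8; python3 go.py 0.4617 -0.0423 0.029 12.2
```

```text
tcp [ 0.4617 -0.0423  0.0293] ang 12.27 tilt [-0.  0. -1.] F [ 0.45 -0.28 -0.97] w 12.2 t 9.45 j [-0.49  0.29  0.58  2.05 -0.21  0.86  0.42]
translation [0.008, 0.0, 0.001] yaw 0.07
```

View pics/s7.png

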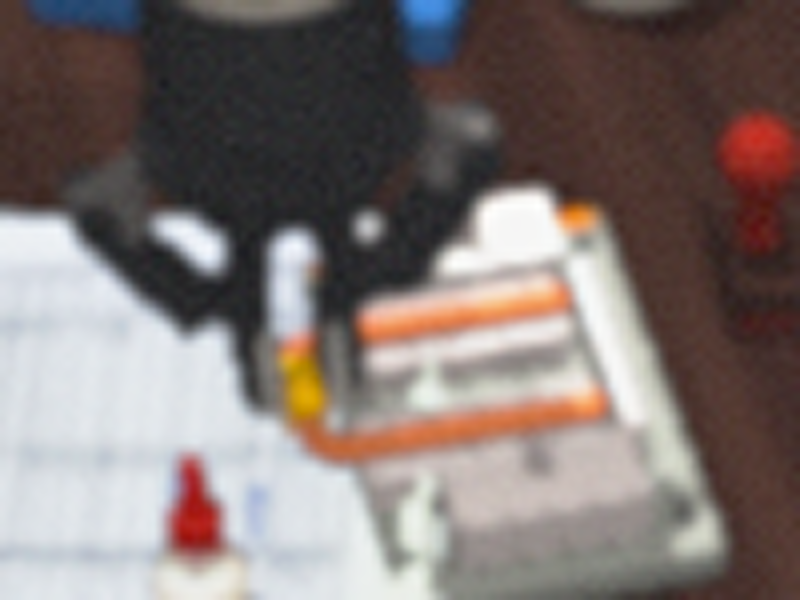

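Request:
move_arm([
  {"translation": [0.02, 0, 0], "yaw": 0, "grip": 0},
  {"translation": [0.03, 0, 0], "yaw": 0, "grip": 0},
  {"translation": [0.03, 0, 0], "yaw": 0, "grip": 0},
])

```text
clock: 9.7
tcp_pos: [0.4618, -0.0421, 0.0282]
ee_rot: [0.444, 0.551, -0.444, 0.551]
wrist_force: [0.2, 0.1, 1.7]
width: 0.136
```

Request:
move_arm([
  {"translation": [0.02, 0, 0], "yaw": 0, "grip": 0},
  {"translation": [0.03, 0, 0], "yaw": 0, "grip": 0},
  {"translation": [0.03, 0, 0], "yaw": 0, "grip": 0},
])

```text
clock: 9.95
tcp_pos: [0.4619, -0.0417, 0.0274]
ee_rot: [0.444, 0.551, -0.443, 0.551]
wrist_force: [-3.6, 2.2, 9.3]
width: 0.138
```

Request:
move_arm([
  {"translation": [-0.02, 0, 0], "yaw": 0, "grip": 17},
  {"translation": [-0.02, 0, 0], "yaw": 0, "grip": 19},
  {"translation": [-0.03, 0, 0], "yaw": 0, "grip": 20},
  {"translation": [-0.05, 0, 0], "yaw": 0, "grip": 20},
  {"translation": [-0.1, 0, 0], "yaw": 0, "grip": 20},
])

```text
clock: 10.37
tcp_pos: [0.4614, -0.0424, 0.0307]
ee_rot: [0.444, 0.551, -0.444, 0.55]
wrist_force: [-0.5, 0.0, 0.7]
width: 0.237
```

```bash
python3 shot.py s8 side 240 170 100 75 8; python3 go.py
```

```text
tcp [ 0.4617 -0.0424  0.0312] ang 12.26 tilt [ 0.e+00 -2.e-04 -1.e+00] F [0.56 0.51 0.26] w 19.6 t 10.42 j [-0.49  0.28  0.58  2.05 -0.2   0.86  0.42]
```

View pics/s8.png

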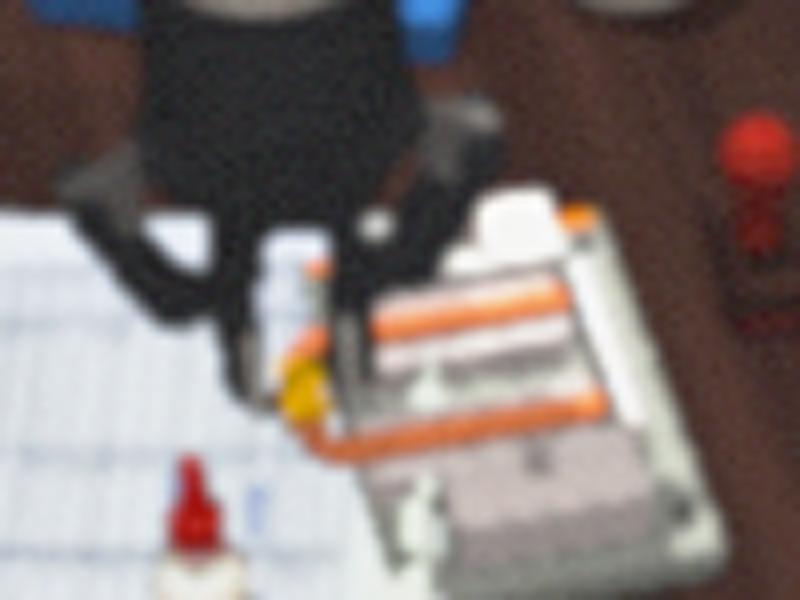

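Request:
move_arm([
  {"translation": [-0.1, 0, 0], "yaw": 0, "grip": 22},
  {"translation": [-0.3, 0, 0], "yaw": 0, "grip": 24},
  {"translation": [-0.7, 0, 0], "yaw": 0, "grip": 30},
  {"translation": [-1.5, 0, 0], "yaw": 0, "grip": 45},
  {"translation": [-2.4, 0, 0], "yaw": 0, "grip": 55},
  {"translation": [-3.3, 0, 0], "yaw": 0, "grip": 55},
  {"translation": [-3.8, 0, 0], "yaw": 0, "grip": 55},
  {"translation": [-3.8, 0, 0], "yaw": 0, "grip": 55},
])

```text
clock: 11.08
tcp_pos: [0.4644, -0.0426, 0.1883]
ee_rot: [0.446, 0.548, -0.442, 0.552]
wrist_force: [1.3, -0.2, 0.4]
width: 0.64
```

```bash
python3 shot.py s9 side 240 170 100 75 8; python3 go.py 0.441 0.232 0.18 64
```

```text
tcp [ 0.4633 -0.0424  0.1859] ang 12.26 tilt [ 0.0055  0.0012 -1.    ] F [-0.48  0.06 -0.03] w 55.0 t 11.13 j [-0.57  0.06  0.62  1.88 -0.04  1.21  0.28]
translation [0.152, 0.912, -6.822] yaw -51.74
```

View pics/s9.png

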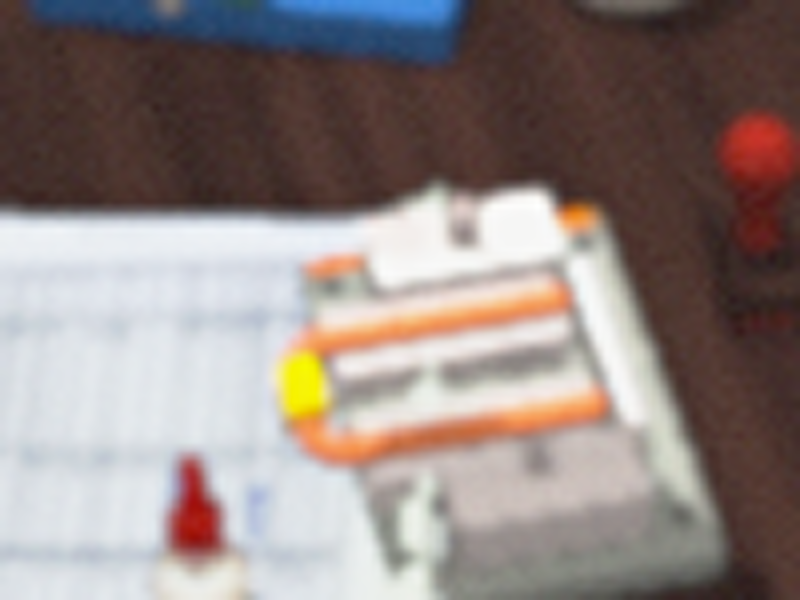

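Request:
move_arm([
  {"translation": [0.15, 0.91, -6.82], "yaw": -51.7, "grip": 55},
  {"translation": [0.15, 0.91, -6.82], "yaw": -51.7, "grip": 55},
  {"translation": [0.15, 0.91, -6.82], "yaw": -51.7, "grip": 55},
  {"translation": [0.15, 0.91, -6.82], "yaw": -51.7, "grip": 55},
  {"translation": [0.15, 0.91, -6.82], "yaw": -51.7, "grip": 55},
  {"translation": [0.15, 0.91, -6.82], "yaw": -51.7, "grip": 55},
  {"translation": [0.15, 0.91, -6.82], "yaw": -51.7, "grip": 55},
  {"translation": [0.15, 0.91, -6.82], "yaw": -51.7, "grip": 55},
  {"translation": [0.15, 0.91, -6.82], "yaw": -51.7, "grip": 55},
  {"translation": [0.15, 0.91, -6.82], "yaw": -51.7, "grip": 55},
  {"translation": [0.15, 0.91, -6.82], "yaw": -51.7, "grip": 55},
])

```text
clock: 12.05
tcp_pos: [0.4394, 0.2306, 0.1765]
ee_rot: [0.16, 0.689, -0.161, 0.689]
wrist_force: [0.5, 0.5, 0.5]
width: 0.643
```

```bash
python3 shot.py t10 top 275 170 100 75 8; python3 shot.py s10 side 230 80 100 100 8; python3 go.py 0.441 0.232 0.08 64
```

```text
tcp [0.4395 0.2307 0.1768] ang 63.78 tilt [-2.e-04 -3.e-04 -1.e+00] F [-0.53  0.4  -0.04] w 54.8 t 12.15 j [-0.84  0.14  0.33  1.81 -0.05  1.2   0.61]
translation [2.42, 0.046, 0.018] yaw -0.22
```

View pics/t10.png

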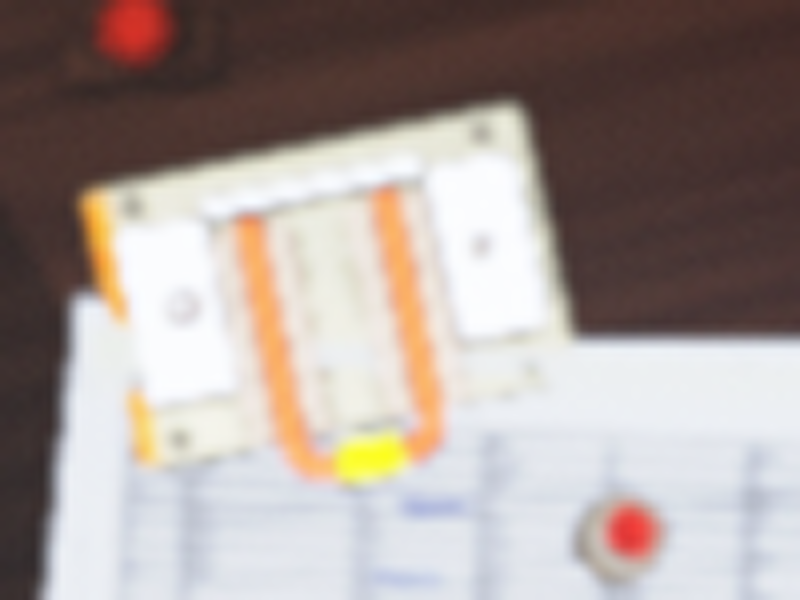

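View pics/s10.png

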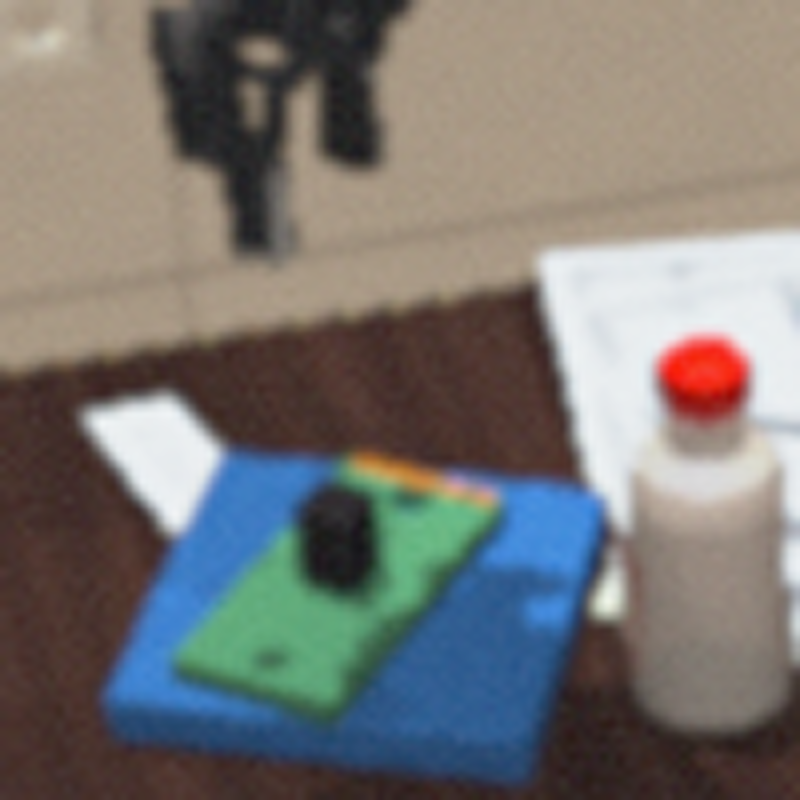

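Request:
move_arm([
  {"translation": [0.8, 0.04, 0.02], "yaw": 0.2, "grip": 55},
  {"translation": [1.6, 0.04, 0.02], "yaw": 0.2, "grip": 55},
  {"translation": [2.4, 0.04, 0.02], "yaw": 0.2, "grip": 55},
  {"translation": [2.9, 0.04, 0.02], "yaw": 0.2, "grip": 55},
  {"translation": [3.3, 0.04, 0.02], "yaw": 0.2, "grip": 55},
  {"translation": [3.5, 0.04, 0.02], "yaw": 0.2, "grip": 55},
  {"translation": [3.5, 0.04, 0.02], "yaw": 0.2, "grip": 55},
  {"translation": [3.5, 0.04, 0.02], "yaw": 0.2, "grip": 55},
])

```text
clock: 12.82
tcp_pos: [0.441, 0.2328, 0.0373]
ee_rot: [0.161, 0.689, -0.161, 0.689]
wrist_force: [-0.0, 0.3, 0.7]
width: 0.643
```

```bash
python3 shot.py s11 side 230 100 90 80 8; python3 go.py 0.441 0.232 0.035 63.5
```

```text
tcp [0.4415 0.2332 0.038 ] ang 63.72 tilt [ 1.2e-03  8.0e-04 -1.0e+00] F [0.26 0.35 1.19] w 55.1 t 12.87 j [-0.81  0.31  0.31  1.95 -0.12  0.89  0.67]
translation [0.074, -0.032, 0.002] yaw 0.22
```

View pics/s11.png

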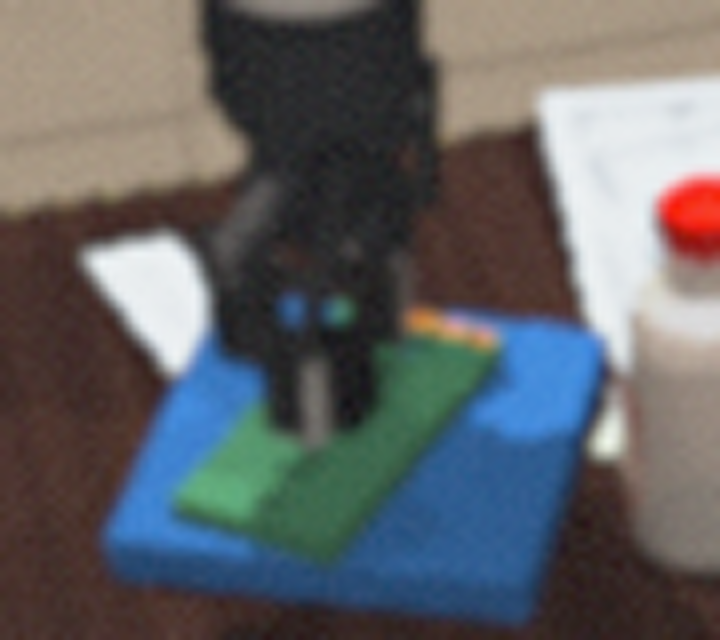

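Request:
move_arm([
  {"translation": [0.05, -0.02, 0], "yaw": 0.2, "grip": 40},
  {"translation": [0.05, -0.02, 0], "yaw": 0.2, "grip": 30},
  {"translation": [0.05, -0.02, 0], "yaw": 0.2, "grip": 22},
  {"translation": [0.05, -0.02, 0], "yaw": 0.2, "grip": 0},
  {"translation": [0.05, -0.02, 0], "yaw": 0.2, "grip": 0},
  {"translation": [0.05, -0.02, 0], "yaw": 0.2, "grip": 0},
  {"translation": [0.05, -0.02, 0], "yaw": 0.2, "grip": 0},
  {"translation": [0.05, -0.02, 0], "yaw": 0.2, "grip": 0},
])

```text
clock: 13.53
tcp_pos: [0.4409, 0.2328, 0.0358]
ee_rot: [0.162, 0.688, -0.161, 0.689]
wrist_force: [-1.0, -0.7, 6.4]
width: 0.267
```

Request:
move_arm([
  {"translation": [-0.1, 0, 0], "yaw": 0, "grip": 0},
  {"translation": [-0.3, 0, 0], "yaw": 0, "grip": 0},
  {"translation": [-0.7, 0, 0], "yaw": 0, "grip": 0},
  {"translation": [-1.3, 0, 0], "yaw": 0, "grip": 0},
  {"translation": [-1.9, 0, 0], "yaw": 0, "grip": 0},
  {"translation": [-2.4, 0, 0], "yaw": 0, "grip": 0},
  {"translation": [-2.6, 0, 0], "yaw": 0, "grip": 0},
  {"translation": [-2.6, 0, 0], "yaw": 0, "grip": 0},
  {"translation": [-2.6, 0, 0], "yaw": 0, "grip": 0},
])

```text
clock: 14.28
tcp_pos: [0.44, 0.2323, 0.1384]
ee_rot: [0.162, 0.689, -0.162, 0.688]
wrist_force: [-0.6, -0.5, -3.7]
width: 0.273
```

```bash
python3 shot.py s12 side 230 60 100 100 8; python3 shot.py t12 top 180 190 90 75 8;python3 go.py 0.5232 -0.0285 0.14 102.2
```

```text
tcp [0.4394 0.2319 0.1373] ang 63.58 tilt [-0.0023 -0.0016 -1.    ] F [-0.57 -0.38 -4.25] w 23.4 t 14.38 j [-0.84  0.18  0.33  1.86 -0.06  1.12  0.62]
translation [-0.061, -4.897, 4.774] yaw -38.62
```

View pics/s12.png

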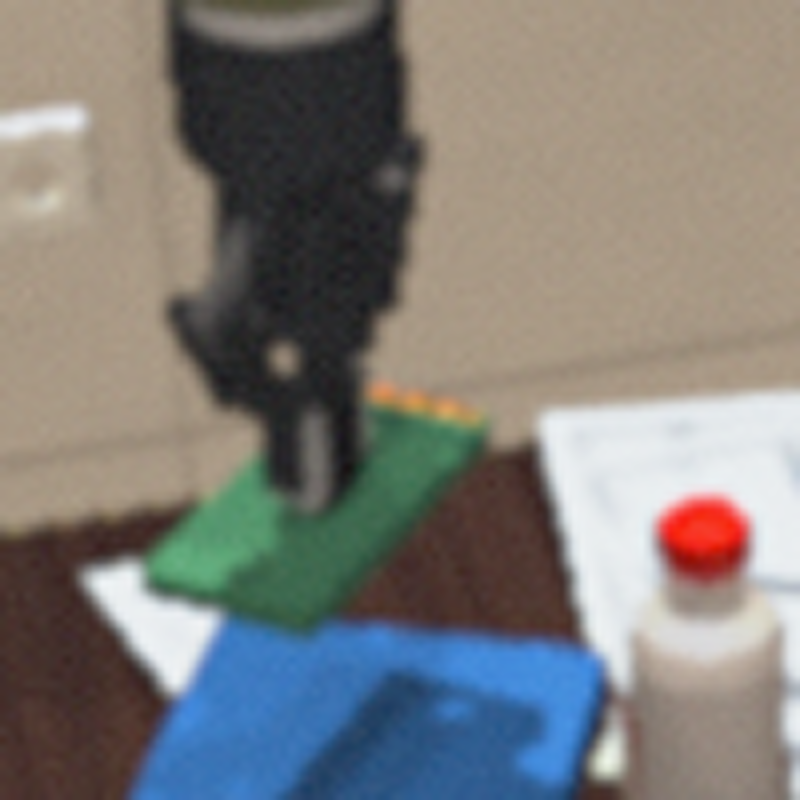

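View pics/t12.png

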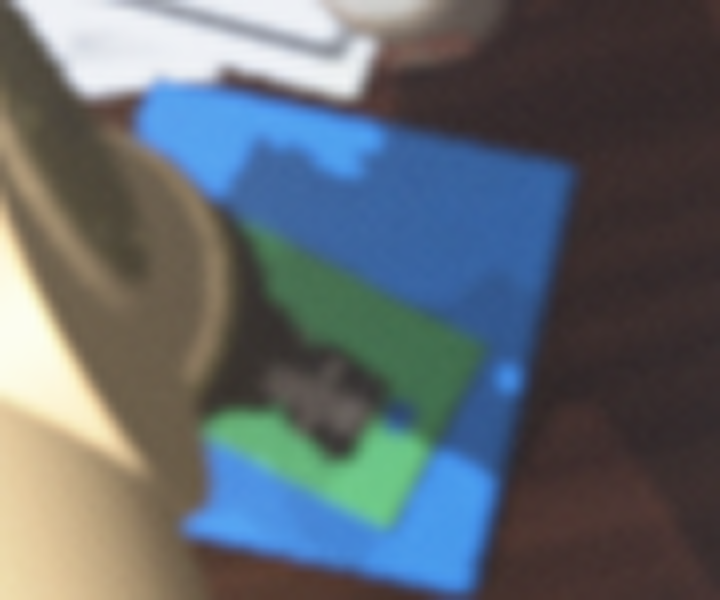

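Request:
move_arm([
  {"translation": [-0.06, -0.2, 0.2], "yaw": -2, "grip": 0},
  {"translation": [-0.06, -0.5, 0.5], "yaw": -5, "grip": 0},
  {"translation": [-0.06, -0.9, 0.9], "yaw": -9, "grip": 0},
  {"translation": [-0.06, -1.4, 1.35], "yaw": -13, "grip": 0},
  {"translation": [-0.06, -1.9, 1.85], "yaw": -17, "grip": 0},
  {"translation": [-0.06, -2.4, 2.35], "yaw": -21, "grip": 0},
  {"translation": [-0.06, -2.9, 2.8], "yaw": -25, "grip": 0},
  {"translation": [-0.06, -3.4, 3.3], "yaw": -29, "grip": 0},
  {"translation": [-0.06, -3.9, 3.8], "yaw": -32, "grip": 0},
  {"translation": [-0.06, -4.3, 4.2], "yaw": -35, "grip": 0},
  {"translation": [-0.06, -4.6, 4.5], "yaw": -37, "grip": 0},
  {"translation": [-0.06, -4.8, 4.7], "yaw": -38.6, "grip": 0},
  {"translation": [-0.06, -4.9, 4.77], "yaw": -38.6, "grip": 0},
  {"translation": [-0.06, -4.9, 4.77], "yaw": -38.6, "grip": 0},
  {"translation": [-0.06, -4.9, 4.77], "yaw": -38.6, "grip": 0},
])

```text
clock: 15.63
tcp_pos: [0.5233, -0.0274, 0.1403]
ee_rot: [-0.075, 0.704, 0.075, 0.702]
wrist_force: [-0.2, 0.9, -3.7]
width: 0.271
```

```bash
python3 shot.py s13 side 240 130 100 100 8; python3 go.py 0.5228 -0.0286 0.075 102.2
```

```text
tcp [ 0.5234 -0.0268  0.1406] ang 102.19 tilt [-1.5e-03  3.0e-04 -1.0e+00] F [ 0.54  0.19 -4.02] w 23.0 t 15.68 j [-0.4   0.24  0.46  1.79 -0.12  1.13  1.88]
translation [1.639, -0.041, -0.022] yaw -0.01
```

View pics/s13.png

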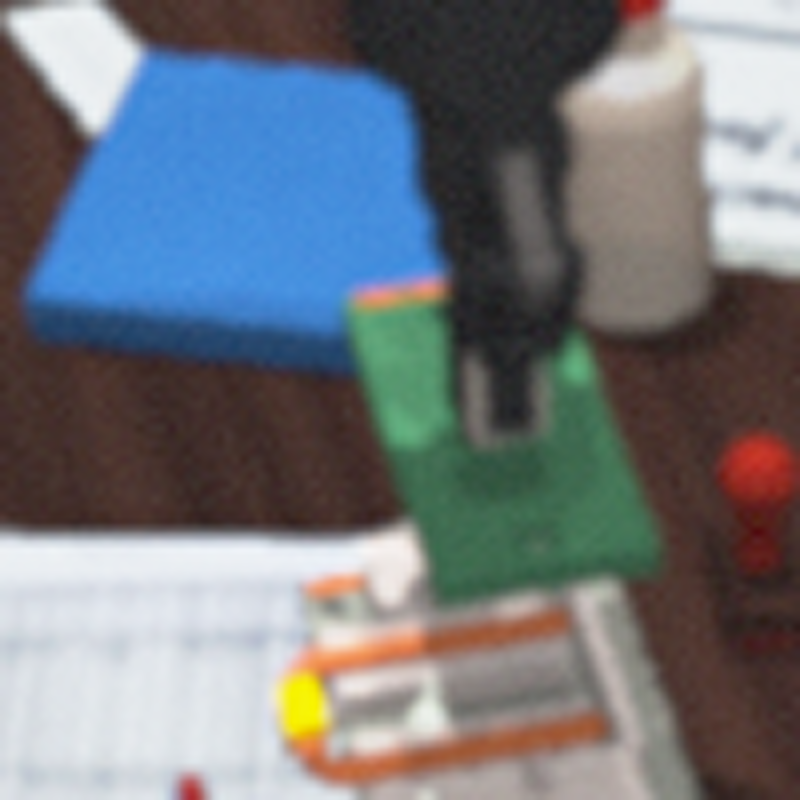

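```bash
cat > cchk.py <<'E'
import sys
from h import *
# tag x y ztcp ang(tool y) u v k [dz underside below tcp]
tag=sys.argv[1];x,y,z,a=map(float,sys.argv[2:6]);u,v,k=map(float,sys.argv[6:9]);dz=float(sys.argv[9]) if len(sys.argv)>9 else .0155
c=load(tag+".npz");A=np.radians(a-90);M=np.array([[np.cos(A),-np.sin(A),0],[np.sin(A),np.cos(A),0],[0,0,1]])
im=cv2.imread(f"pics/{tag}.png")
def draw(M,o,P,col,lab):
    for q in P:
        p=((proj(c,o+M@np.array(q)/1e3)[0]-[u,v]+.5)*k-.5);print(lab,q,p.round(0)); cv2.circle(im,tuple(int(round(t)) for t in p),3,col,1)
draw(M,np.array([x,y,z-dz]),[[32,66,10],[-32,66,10],[-32,-66,10],[32,-66,10],[-32,-66,0],[32,-66,0],[0,-52,10],[0,52,10]],(0,0,255),"cover")
A=np.radians(12.2);M=np.array([[np.cos(A),-np.sin(A),0],[np.sin(A),np.cos(A),0],[0,0,1]])
draw(M,np.array([.5232,-.0285,0]),[[0,52,49],[0,-52,49],[-50,78,14],[50,-78,14],[30,-69,34],[-30,-69,34]],(255,0,0),"base")
cv2.imwrite(f"pics/{tag}_o.png",im)
E
python3 cchk.py s13 .5234 -.0271 .1405 102.2 240 130 8
```

```text
cover [32, 66, 10] [552. 264.]
cover [-32, 66, 10] [343. 297.]
cover [-32, -66, 10] [436. 586.]
cover [32, -66, 10] [661. 547.]
cover [-32, -66, 0] [438. 612.]
cover [32, -66, 0] [661. 574.]
cover [0, -52, 10] [538. 534.]
cover [0, 52, 10] [458. 309.]
base [0, 52, 49] [465. 527.]
base [0, -52, 49] [542. 756.]
base [-50, 78, 14] [298. 582.]
base [50, -78, 14] [728. 870.]
base [30, -69, 34] [655. 814.]
base [-30, -69, 34] [456. 850.]
```

View pics/s13_o.png

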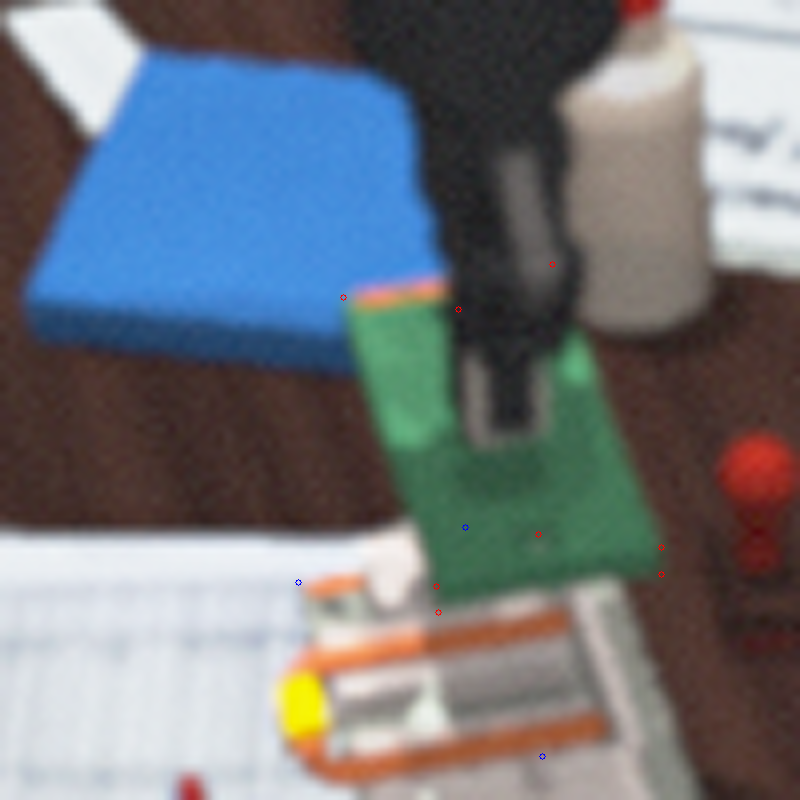

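Request:
move_arm([
  {"translation": [0.3, -0.03, -0.02], "yaw": 0, "grip": 0},
  {"translation": [0.7, -0.03, -0.02], "yaw": 0, "grip": 0},
  {"translation": [1.1, -0.03, -0.02], "yaw": 0, "grip": 0},
  {"translation": [1.4, -0.03, -0.02], "yaw": 0, "grip": 0},
  {"translation": [1.6, -0.03, -0.02], "yaw": 0, "grip": 0},
  {"translation": [1.6, -0.03, -0.02], "yaw": 0, "grip": 0},
  {"translation": [1.6, -0.03, -0.02], "yaw": 0, "grip": 0},
  {"translation": [1.6, -0.03, -0.02], "yaw": 0, "grip": 0},
])

```text
clock: 16.35
tcp_pos: [0.524, -0.029, 0.0781]
ee_rot: [-0.075, 0.703, 0.075, 0.703]
wrist_force: [0.3, 0.7, -3.7]
width: 0.271
```

```bash
python3 shot.py s14 side 240 160 90 75 8;python3 shot.py t14 top 265 155 110 90 7; python3 go.py 0.5228 -0.0286 0.066 102.2 | tee /tmp/o; python3 - <<'E'
from rig import r
E
eval $(sed -n 's/tcp \[ *\([-0-9.]*\) *\([-0-9.]*\) *\([-0-9.]*\) *\] ang \([0-9.]*\).*/X=\1 Y=\2 Z=\3 A=\4/p' /tmp/o); python3 cchk.py s14 $X $Y $Z $A 240 160 8
```

```text
tcp [ 0.5241 -0.0292  0.0782] ang 102.18 tilt [ 1.5e-03  2.0e-04 -1.0e+00] F [-0.05  0.67 -2.6 ] w 23.2 t 16.45 j [-0.38  0.32  0.45  1.86 -0.16  1.    1.92]
translation [0.305, 0.021, -0.028] yaw -0.02
cover [32, 66, 10] [557. 186.]
cover [-32, 66, 10] [355. 219.]
cover [-32, -66, 10] [446. 512.]
cover [32, -66, 10] [663. 473.]
cover [-32, -66, 0] [447. 536.]
cover [32, -66, 0] [663. 498.]
cover [0, -52, 10] [544. 459.]
cover [0, 52, 10] [466. 231.]
base [0, 52, 49] [465. 287.]
base [0, -52, 49] [542. 516.]
base [-50, 78, 14] [298. 342.]
base [50, -78, 14] [728. 630.]
base [30, -69, 34] [655. 574.]
base [-30, -69, 34] [456. 610.]
```

View pics/s14_o.png

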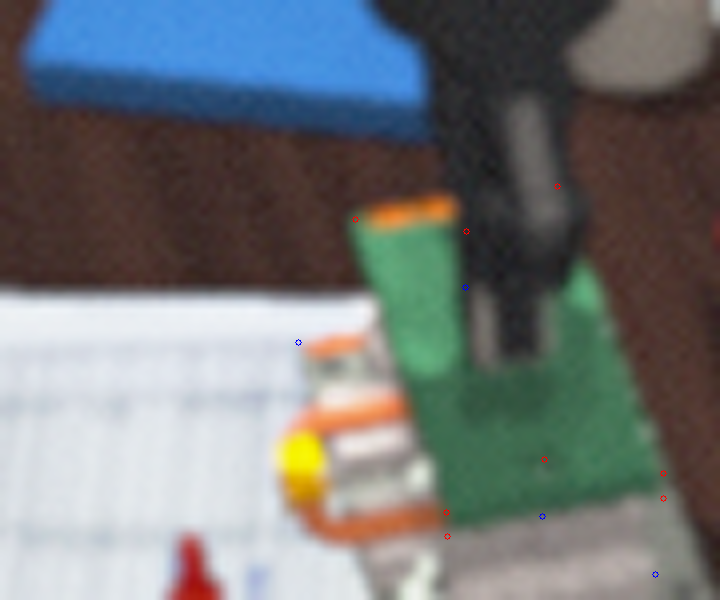

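View pics/t14.png

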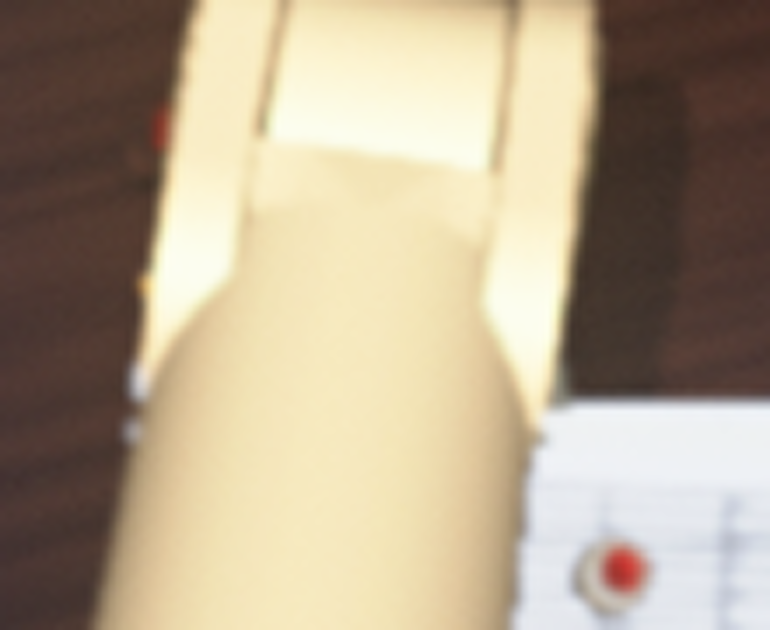

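Request:
move_arm([
  {"translation": [0.1, 0.02, -0.037], "yaw": 0, "grip": 0},
  {"translation": [0.2, 0.02, -0.037], "yaw": 0, "grip": 0},
  {"translation": [0.25, 0.02, -0.037], "yaw": 0, "grip": 0},
  {"translation": [0.25, 0.02, -0.037], "yaw": 0, "grip": 0},
  {"translation": [0.25, 0.02, -0.037], "yaw": 0, "grip": 0},
  {"translation": [0.25, 0.02, -0.037], "yaw": 0, "grip": 0},
])

```text
clock: 16.95
tcp_pos: [0.5218, -0.029, 0.0673]
ee_rot: [-0.075, 0.703, 0.075, 0.703]
wrist_force: [0.2, -0.1, -2.9]
width: 0.271
```

```bash
python3 shot.py s15 side 270 170 65 50 12; python3 go.py 0.5228 -0.0286 0.060 102.2 | tee /tmp/o; 
eval $(sed -n 's/tcp \[ *\([-0-9.]*\) *\([-0-9.]*\) *\([-0-9.]*\) *\] ang \([0-9.]*\).*/X=\1 Y=\2 Z=\3 A=\4/p' /tmp/o); python3 cchk.py s15 $X $Y $Z $A 270 170 12
```

```text
tcp [ 0.5219 -0.0289  0.0674] ang 102.17 tilt [ 1.e-04 -1.e-04 -1.e+00] F [ 0.07  0.42 -3.65] w 23.0 t 17.0 j [-0.38  0.33  0.44  1.87 -0.17  0.98  1.92]
translation [0.185, 0.004, 0.023] yaw -0.03
cover [32, 66, 10] [465. 199.]
cover [-32, 66, 10] [165. 248.]
cover [-32, -66, 10] [299. 687.]
cover [32, -66, 10] [623. 629.]
cover [-32, -66, 0] [301. 724.]
cover [32, -66, 0] [623. 666.]
cover [0, -52, 10] [445. 609.]
cover [0, 52, 10] [330. 266.]
base [0, 52, 49] [338. 311.]
base [0, -52, 49] [453. 654.]
base [-50, 78, 14] [ 88. 394.]
base [50, -78, 14] [732. 826.]
base [30, -69, 34] [623. 741.]
base [-30, -69, 34] [324. 796.]
```

View pics/s15_o.png

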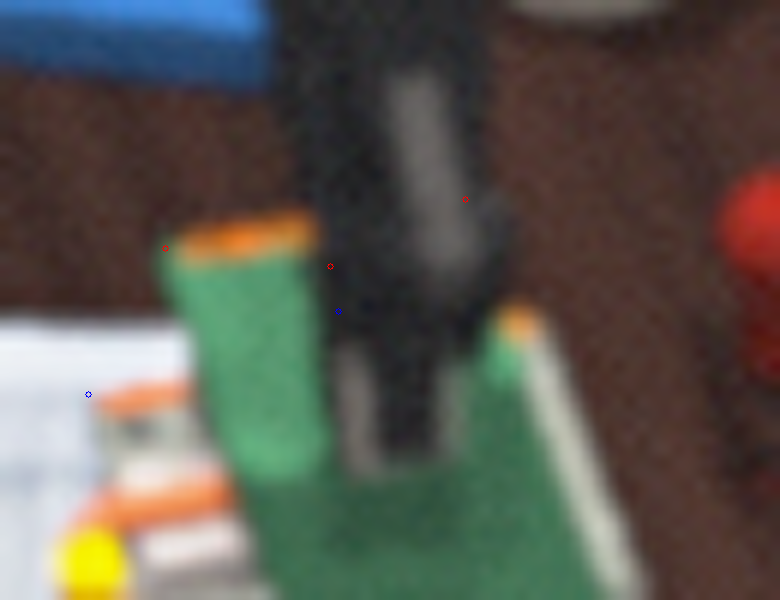

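```bash
python3 - <<'E'
from h import *
c=load("s15.npz")
cv2.imwrite("pics/s15b.png",cv2.resize(c["image"][195:245,280:340],None,fx=12,fy=12,interpolation=cv2.INTER_CUBIC)[:,:,::-1])
E
```

```text
(no output)
```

View pics/s15b.png

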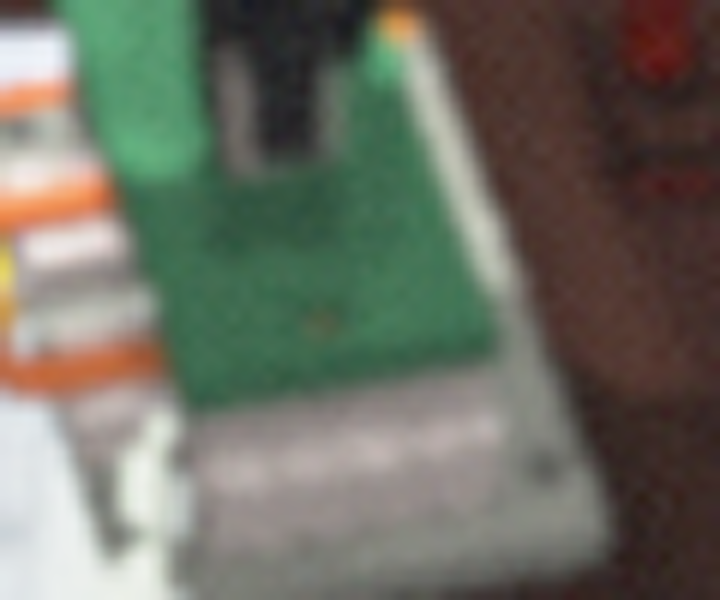

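Request:
move_arm([
  {"translation": [0.0, 0, 0.02], "yaw": 0, "grip": 0},
  {"translation": [0.04, 0, 0.02], "yaw": 0, "grip": 0},
  {"translation": [0.08, 0, 0.02], "yaw": 0, "grip": 0},
  {"translation": [0.12, 0, 0.02], "yaw": 0, "grip": 0},
  {"translation": [0.15, 0, 0.02], "yaw": 0, "grip": 0},
  {"translation": [0.15, 0, 0.02], "yaw": 0, "grip": 0},
  {"translation": [0.15, 0, 0.02], "yaw": 0, "grip": 0},
])

```text
clock: 17.58
tcp_pos: [0.5225, -0.0287, 0.0612]
ee_rot: [-0.075, 0.703, 0.075, 0.703]
wrist_force: [0.6, 0.3, -2.7]
width: 0.27
```

```bash
python3 shot.py s16 side 280 190 60 50 12; python3 go.py 0.5228 -0.0286 0.055 102.2 | tee /tmp/o; 
eval $(sed -n 's/tcp \[ *\([-0-9.]*\) *\([-0-9.]*\) *\([-0-9.]*\) *\] ang \([0-9.]*\).*/X=\1 Y=\2 Z=\3 A=\4/p' /tmp/o); python3 cchk.py s16 $X $Y $Z $A 280 190 12
```

```text
tcp [ 0.5225 -0.0287  0.0612] ang 102.17 tilt [-2.e-04 -1.e-04 -1.e+00] F [ 0.54  0.26 -2.97] w 22.9 t 17.63 j [-0.38  0.34  0.44  1.87 -0.17  0.97  1.93]
translation [0.156, 0.002, 0.007] yaw -0.03
cover [32, 66, 10] [349. -20.]
cover [-32, 66, 10] [49. 30.]
cover [-32, -66, 10] [184. 469.]
cover [32, -66, 10] [506. 411.]
cover [-32, -66, 0] [185. 505.]
cover [32, -66, 0] [506. 448.]
cover [0, -52, 10] [329. 390.]
cover [0, 52, 10] [214.  48.]
base [0, 52, 49] [218.  71.]
base [0, -52, 49] [333. 414.]
base [-50, 78, 14] [-32. 154.]
base [50, -78, 14] [612. 586.]
base [30, -69, 34] [503. 501.]
base [-30, -69, 34] [204. 556.]
```

View pics/s16.png

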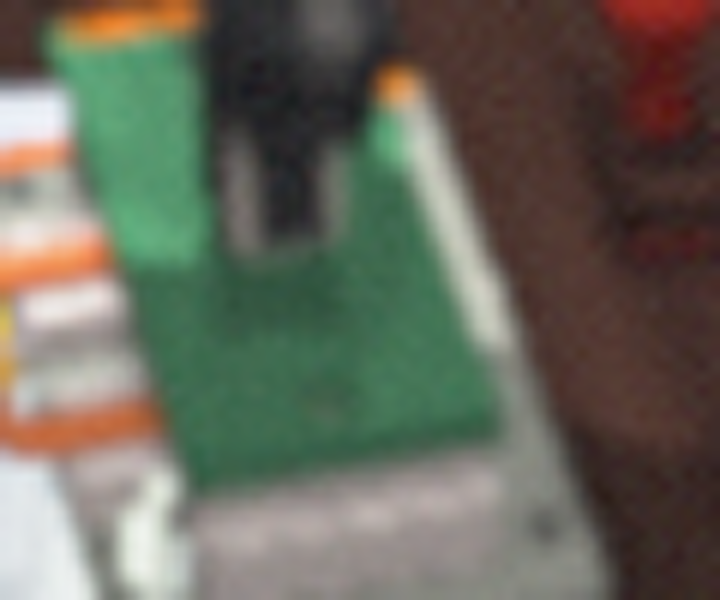

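Request:
move_arm([
  {"translation": [0.03, 0, 0], "yaw": 0, "grip": 0},
  {"translation": [0.06, 0, 0], "yaw": 0, "grip": 0},
  {"translation": [0.08, 0, 0], "yaw": 0, "grip": 0},
  {"translation": [0.08, 0, 0], "yaw": 0, "grip": 0},
])

```text
clock: 17.97
tcp_pos: [0.5224, -0.0287, 0.0578]
ee_rot: [-0.075, 0.703, 0.075, 0.703]
wrist_force: [0.1, 0.3, -4.1]
width: 0.267
```

```bash
python3 shot.py s17 side 280 190 60 50 12; python3 go.py 0.5228 -0.0286 0.055 102.2; python3 -c "
from rig import r
print(r.sense()['wrist_torque'].round(3))"
```

```text
tcp [ 0.5224 -0.0287  0.0579] ang 102.17 tilt [-4.e-04 -1.e-04 -1.e+00] F [-0.57  0.87 -3.14] w 23.0 t 18.02 j [-0.37  0.34  0.44  1.88 -0.18  0.96  1.93]
translation [0.073, 0.001, 0.009] yaw -0.03
[-0.001 -0.063 -0.039]
```

View pics/s17.png

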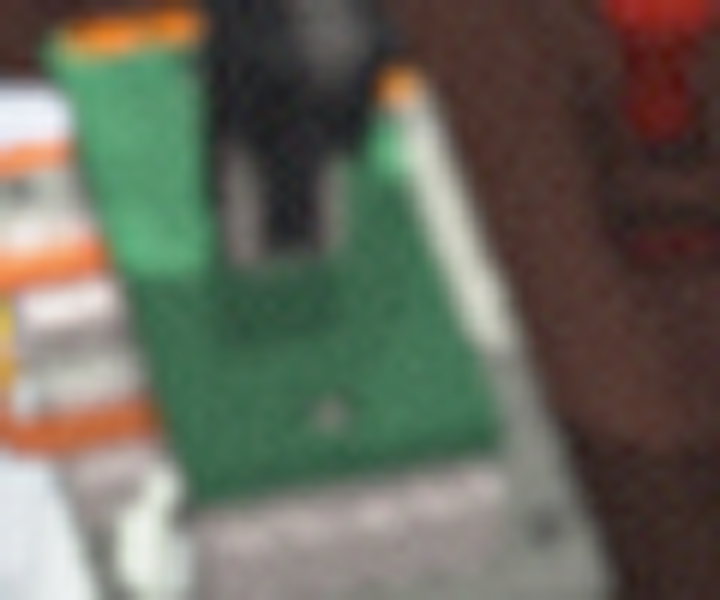

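The steel tip of the small pin now shows inside the hole at (328,412), and there is no side force. I'll continue down in small steps.

Request:
move_arm([
  {"translation": [0.03, 0, 0], "yaw": 0, "grip": 0},
  {"translation": [0.06, 0, 0], "yaw": 0, "grip": 0},
  {"translation": [0.08, 0, 0], "yaw": 0, "grip": 0},
  {"translation": [0.08, 0, 0], "yaw": 0, "grip": 0},
])

```text
clock: 18.35
tcp_pos: [0.5224, -0.0287, 0.0546]
ee_rot: [-0.075, 0.703, 0.075, 0.703]
wrist_force: [0.3, -0.0, -3.6]
width: 0.273
```

```bash
python3 shot.py s18 side 280 190 60 50 12; python3 go.py 0.5228 -0.0286 0.05 102.2; python3 -c "
from rig import r
print(r.sense()['wrist_torque'].round(3))"
```

```text
tcp [ 0.5225 -0.0287  0.0547] ang 102.17 tilt [-3.e-04 -1.e-04 -1.e+00] F [-0.32 -0.95 -3.51] w 23.2 t 18.4 j [-0.37  0.35  0.44  1.88 -0.18  0.95  1.93]
translation [0.118, 0.002, 0.009] yaw -0.03
[-0.019 -0.012 -0.059]
```

View pics/s18.png

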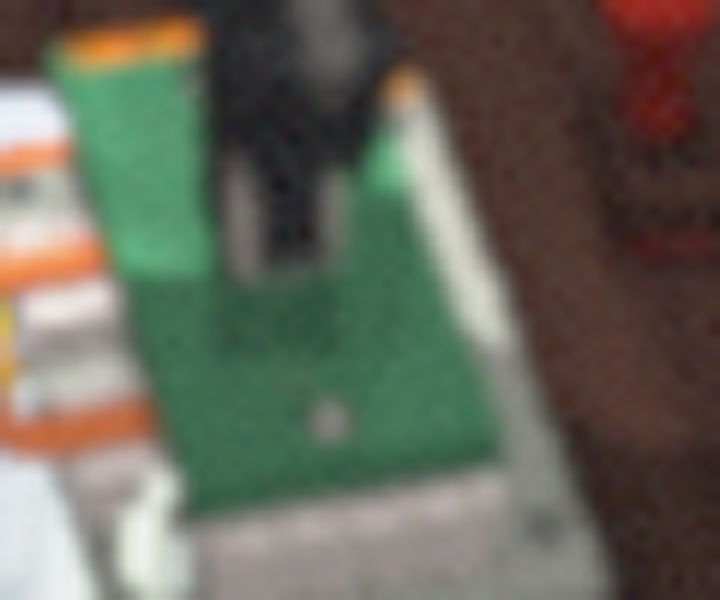

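Request:
move_arm([
  {"translation": [0.02, 0, 0], "yaw": 0, "grip": 0},
  {"translation": [0.04, 0, 0], "yaw": 0, "grip": 0},
  {"translation": [0.06, 0, 0], "yaw": 0, "grip": 0},
  {"translation": [0.075, 0, 0], "yaw": 0, "grip": 0},
  {"translation": [0.075, 0, 0], "yaw": 0, "grip": 0},
])

```text
clock: 18.82
tcp_pos: [0.5225, -0.0288, 0.0517]
ee_rot: [-0.075, 0.703, 0.075, 0.703]
wrist_force: [0.7, 0.2, -3.3]
width: 0.273
```

Request:
move_arm([
  {"translation": [0.02, 0, 0], "yaw": 0, "grip": 0},
  {"translation": [0.03, 0, 0], "yaw": 0, "grip": 0},
  {"translation": [0.03, 0, 0], "yaw": 0, "grip": 0},
])

```text
clock: 19.07
tcp_pos: [0.5225, -0.0287, 0.0506]
ee_rot: [-0.075, 0.703, 0.075, 0.703]
wrist_force: [0.5, 0.3, -3.6]
width: 0.268
```

Request:
move_arm([
  {"translation": [0.01, 0, 0], "yaw": 0, "grip": 0},
  {"translation": [0.02, 0, 0], "yaw": 0, "grip": 0},
  {"translation": [0.02, 0, 0], "yaw": 0, "grip": 0},
])

```text
clock: 19.32
tcp_pos: [0.5226, -0.0288, 0.0499]
ee_rot: [-0.075, 0.703, 0.075, 0.703]
wrist_force: [0.3, 0.2, -3.3]
width: 0.27
```

Request:
move_arm([
  {"translation": [0.01, 0, 0], "yaw": 0, "grip": 0},
  {"translation": [0.02, 0, 0], "yaw": 0, "grip": 0},
  {"translation": [0.02, 0, 0], "yaw": 0, "grip": 0},
])

```text
clock: 19.57
tcp_pos: [0.5227, -0.0288, 0.0499]
ee_rot: [-0.075, 0.703, 0.075, 0.703]
wrist_force: [-4.8, 1.1, 7.3]
width: 0.271
```

```bash
python3 shot.py s19 side 270 180 70 62 11; python3 go.py 0.5228 -0.0286 0.05 102.2| tee /tmp/o; eval $(sed -n 's/tcp \[ *\([-0-9.]*\) *\([-0-9.]*\) *\([-0-9.]*\) *\] ang \([0-9.]*\).*/X=\1 Y=\2 Z=\3 A=\4/p' /tmp/o); python3 cchk.py s19 $X $Y .0495 $A 270 180 11 |grep cover;python3 -c "
from rig import r
print(r.sense()['wrist_torque'].round(3))"
```

```text
tcp [ 0.5226 -0.0288  0.0498] ang 102.16 tilt [ 2.e-04  4.e-04 -1.e+00] F [-4.35 -0.14  6.39] w 23.2 t 19.62 j [-0.37  0.36  0.44  1.88 -0.18  0.94  1.93]
translation [-0.004, 0.004, 0.005] yaw -0.04
cover [32, 66, 10] [431. 131.]
cover [-32, 66, 10] [158. 176.]
cover [-32, -66, 10] [280. 579.]
cover [32, -66, 10] [574. 526.]
cover [-32, -66, 0] [282. 612.]
cover [32, -66, 0] [574. 559.]
cover [0, -52, 10] [413. 507.]
cover [0, 52, 10] [308. 193.]
[0.093 0.806 0.025]
```

View pics/s19.png

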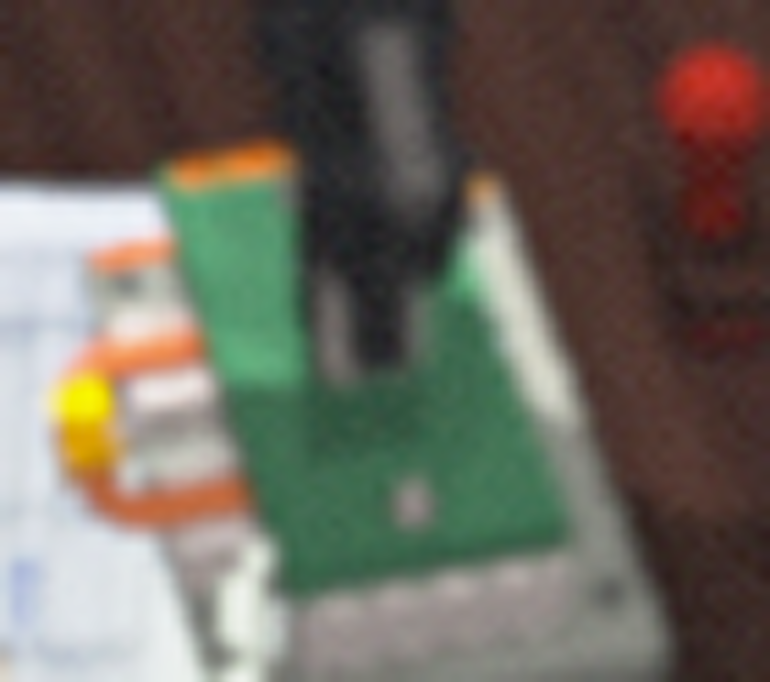

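Request:
move_arm([
  {"translation": [0.0, 0, -0.012], "yaw": 0, "grip": 0},
  {"translation": [0.0, 0, -0.012], "yaw": 0, "grip": 0},
  {"translation": [0.01, 0, -0.012], "yaw": 0, "grip": 0},
  {"translation": [0.01, 0, -0.012], "yaw": 0, "grip": 0},
])

```text
clock: 19.95
tcp_pos: [0.5227, -0.0288, 0.0498]
ee_rot: [-0.075, 0.703, 0.075, 0.704]
wrist_force: [-4.1, 0.4, 11.1]
width: 0.27
```

```bash
python3 go.py;python3 -c "
from rig import r
print(r.sense()['wrist_torque'].round(3))"
```

```text
tcp [ 0.5227 -0.0288  0.0498] ang 102.17 tilt [ 1.2e-03  6.0e-04 -1.0e+00] F [-4.05  0.38 11.07] w 23.0 t 19.95 j [-0.37  0.36  0.44  1.88 -0.18  0.94  1.93]
[0.173 1.008 0.022]
```

Request:
move_arm([
  {"translation": [-0.012, 0, 0.005], "yaw": 0, "grip": 0},
  {"translation": [-0.012, 0, 0.005], "yaw": 0, "grip": 0},
  {"translation": [-0.012, 0, 0.005], "yaw": 0, "grip": 28},
  {"translation": [-0.012, 0, 0.005], "yaw": 0, "grip": 34},
  {"translation": [-0.012, 0, 0.005], "yaw": 0, "grip": 40},
  {"translation": [-0.012, 0, 0.005], "yaw": 0, "grip": 40},
  {"translation": [-0.012, 0, 0.005], "yaw": 0, "grip": 40},
])

```text
clock: 20.53
tcp_pos: [0.5223, -0.0288, 0.049]
ee_rot: [-0.075, 0.703, 0.075, 0.703]
wrist_force: [0.6, 0.5, -0.0]
width: 0.472
```

```bash
python3 go.py
```

```text
tcp [ 0.5223 -0.0288  0.049 ] ang 102.17 tilt [-2.e-04 -1.e-04 -1.e+00] F [ 0.55  0.49 -0.04] w 40.3 t 20.53 j [-0.37  0.36  0.44  1.88 -0.18  0.94  1.93]
```

Released, with no residual force. Now rising straight up and backing off toward +y so the top camera sees the clamp.

Request:
move_arm([
  {"translation": [-0.2, 0, 0], "yaw": 0, "grip": 40},
  {"translation": [-0.6, 0, 0], "yaw": 0, "grip": 40},
  {"translation": [-1.2, 0, 0], "yaw": 0, "grip": 45},
  {"translation": [-2.0, 0, 0], "yaw": 0, "grip": 50},
  {"translation": [-2.9, 0, 0], "yaw": 0, "grip": 50},
  {"translation": [-3.8, 0, 0], "yaw": 0, "grip": 50},
  {"translation": [-4.4, 0, 0], "yaw": 0, "grip": 50},
  {"translation": [-4.4, 0.9, 0], "yaw": 0, "grip": 50},
  {"translation": [-4.4, 1.8, 0], "yaw": 0, "grip": 50},
  {"translation": [-4.4, 2.7, 0], "yaw": 0, "grip": 50},
  {"translation": [-4.4, 3.6, 0], "yaw": 0, "grip": 50},
  {"translation": [-4.4, 4.5, 0], "yaw": 0, "grip": 50},
  {"translation": [-4.4, 5.0, 0], "yaw": 0, "grip": 50},
  {"translation": [-4.4, 5.0, 0], "yaw": 0, "grip": 50},
])

```text
clock: 21.7
tcp_pos: [0.4783, 0.1726, 0.2255]
ee_rot: [-0.077, 0.703, 0.078, 0.703]
wrist_force: [0.2, 0.6, -0.0]
width: 0.587
```

```bash
python3 shot.py s20 side 240 160 100 75 8;python3 shot.py t20 top 275 170 100 75 8; python3 go.py; python3 - <<'E'
from h import *
for t in("s20","t20"):
    c=load(t+".npz");W=cloud(c);im=c["image"].astype(int)
    g=(im[...,1]>im[...,0]+25)&(im[...,1]>im[...,2]+15)&(abs(W[...,0]-.523)<.08)&(abs(W[...,1]+.0285)<.08)
    P=W[g]; A=np.c_[P[:,:2]-[.523,-.0285],np.ones(len(P))]; k=np.abs(P[:,2]-np.median(P[:,2]))<.008
    print(t,len(P),np.linalg.lstsq(A[k],P[k][:,2],rcond=None)[0])
E
```

```text
tcp [0.48   0.1672 0.2256] ang 102.27 tilt [ 3.e-04 -3.e-04 -1.e+00] F [ 0.75 -0.32  0.6 ] w 50.5 t 21.8 j [-0.68  0.13  0.31  1.71 -0.04  1.31  1.43]
s20 808 [ 0.00491109 -0.00070869  0.043327  ]
t20 993 [0.00402521 0.00085706 0.04407062]
```

View pics/s20.png

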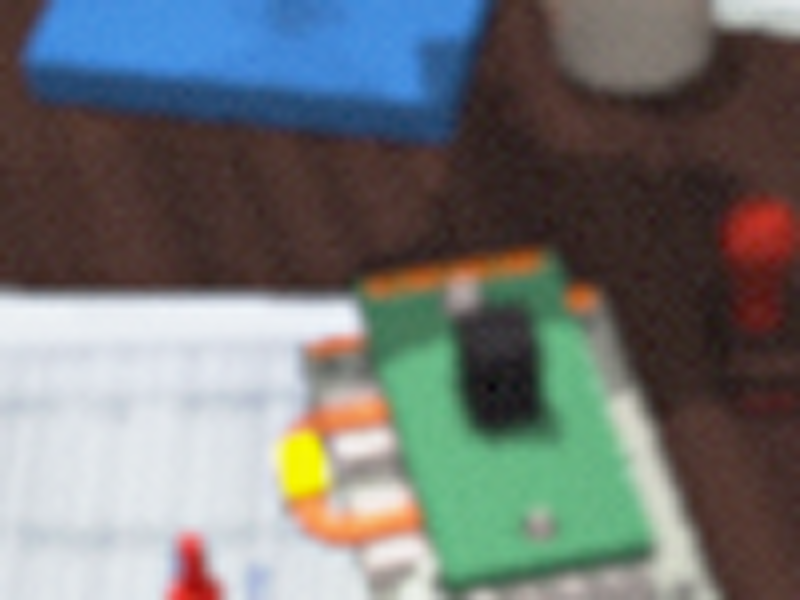

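View pics/t20.png

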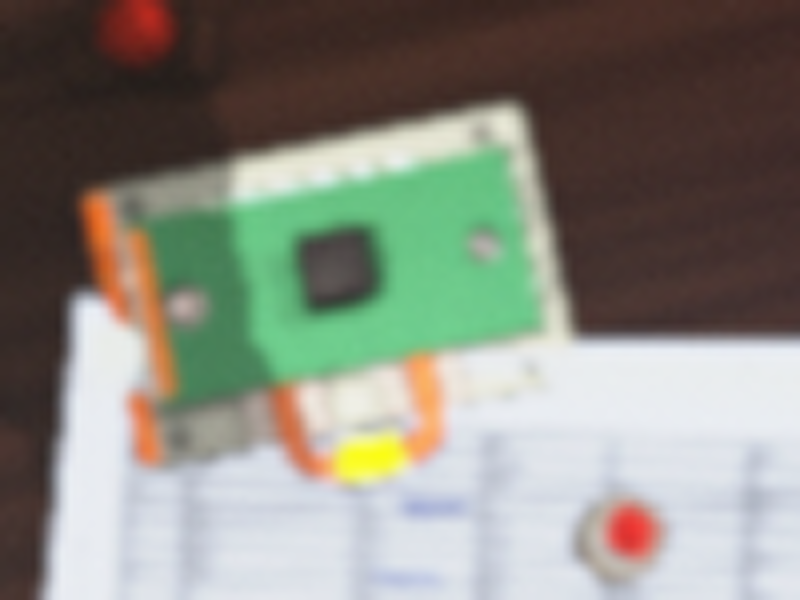

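Both pins show through their holes: the large one at (187,305) and the small one at (485,245) in the top view. The plate's top is level at z≈0.044. The tube, the stamp at (137,28) and the dropper at (630,535) have not moved. Handing in.

```bash
python3 -c "
from rig import r
print(r.finish_job())"
```

```text
the job is handed in; nothing more can be done
None
```

I laid the U-tube in both V-notches with its leg ends close up to the stop bar and let it go. I then turned the cover so its orange end is at the base's orange end, lowered it over both pins, and released it once it was seated. The job was handed in at about 22 s of the 72 s allowed.

**Cover:**
- Both pins show through their holes in the top and side views.
- The top of the plate measures z ≈ 43–44 mm, where 44 mm means flush. It fits as level to within about 0.3° in depth data that is noisy at that scale.
- While I still held it, the plate stopped at the same height when I pressed a little harder, with about 11 N on the wrist.
- The tool read a sideways force of about 4 N during that press. I took it for friction, and it went to zero when I let go.

**Tube:** It did not visibly shift when the cover went on. I could not measure the gap between the leg ends and the stop bar directly. It looks like a few millimetres at most.

**Bystanders:** The stamp and dropper bottle sit at the same pixels as at the start. I did not re-measure the reagent bottle or the cup at the end, but the arm never went close to either.

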